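# Break down the clamp stack and put the set away

## Task

The drilling job is finished: break down the hold-down. First lift the slackened flange nut off the stud and set it over the pin of its wooden nut holder, then lift the slotted strap off and lay it in its cradle; after that put the freed heat sink, fins down, into the metal tray with the black rubber lining and stand the stepped packing block upright in its shallow wooden tray. Do not knock the jar.

Things in the scene. Friction and masses are not known exactly. Their poses are not given: they have to be found in the camera images.
- flange_nut: Tall steel hexagon nut with a round flange at its foot, top of the stack. Hexagon 36 mm across flats, 33 mm high overall; flange 50 mm diameter, 7 mm high; round through bore, 24 mm. Slackened, with a clearance bore: it lifts straight off the stud without turning. Origin: centre of its underside; z up along the bore; x points square at a flat (one every 60 degrees). 0.15 kg.
- clamp_strap: Dark steel flat bar 136 mm long (x), 44 wide (y), 14 thick, slot 70 x 25 mm along its middle. Level under the nut, stud through the slot (16 mm off its middle toward -x), -x end on the heat sink, other end on the stepped block. The stud stands 23 mm above its top: lift straight up 45 mm before moving aside. Ends alike. Origin: centre of its underside, at its centre of mass. About 0.4 kg.
- heat_sink: Black finned heat sink, the drilled workpiece: 64 mm wide (x), 120 long (y), 56 high; solid top plate 8 mm thick, fins below running across the 64 mm width. Stands fins down on the fixture plate with 28 mm of one end under the strap. Take it across its 64 mm width. Origin: centre of its underside, z up. About 0.45 kg.
- step_block: Bright steel stepped packing block, footprint 50 mm (x) by 44 mm (y), flat parallel sides across y. Height 56 mm from x = -25 to -1 mm, then stairs of 42 mm (to x = +9), 28 mm (to +17), 14 mm (to +25). The strap's end rests on the highest step. Origin: centre of the footprint's underside, z up; centre of mass about 7 mm toward -x. About 0.5 kg.
- fixture: Steel plate 270 x 110 x 12 mm, screwed down, with a fixed upright threaded stud of 20 mm diameter at x = +20 mm, y = 0, its top 105 mm above the plate's underside; fixed lock nut (36 mm across corners, to z = 25 mm) at its foot. Origin: centre of the plate's underside, x along its length, z up. The heat sink stands on its -x side, length along the plate, the stepped block on the +x side.
- nut_post: Wooden holder for the nut, fixed: square block 74 x 74 x 14 mm with an upright steel pin in its middle, 12 mm diameter with a rounded tip, rising 26 mm above the block's top. The nut goes over the pin, flange down flat on the wood. Origin: centre of its underside, z up.
- strap_cradle: Wooden cradle for the strap, fixed: base 130 mm (x) by 80 (y) by 10, two cross saddles 18 mm thick at x = +45 and -45 mm. The strap lies along x across both saddles at z = 26 mm, between upright ears 60 mm apart in y that rise to z = 38 mm; 72 mm of room for fingers between the saddles. Origin: centre of its underside, z up.
- block_tray: Shallow square wooden tray for the stepped block, fixed: outside 84 mm (its x) by 78 mm (its y), rim 18 mm high, inside 66 mm (its x) by 60 mm (its y), floor 8 mm above its underside. The block stands upright flat on the floor with its sides parallel to the rim. Origin: centre of its underside, z up.
- job_tray: Low sheet-metal tray for the finished heat sink, fixed, lined with a black rubber mat: outside 149 mm (x) by 93 mm (y), inside 140 mm (x) by 84 mm (y), rim 16.5 mm high, top of the mat 6 mm above its underside. The heat sink lies flat on the mat inside the rim, its 120 mm length along the tray's x. Origin: centre of its underside, z up.
- jar: Jar with a red lid, 68 mm diameter, 99 mm high, standing loose beyond the work as a bystander; not to be moved. Origin: centre of its underside.
Things that resemble listed ones, but are neither listed nor needed, are in the scene too. What is shaped like the strap_cradle but orange is not meant.

How it is judged (in metres and radians):
On the way, in this order (a step that is already met when the one before it is completed fails the run):
1. the nut is over the pin of its holder, flat on the wood (horizontal distance between flange_nut and nut_post below 0.009 m and z of flange_nut in the frame of nut_post between 0.01 and 0.018 m and angle between flange_nut's own z axis and vertical below 0.08 rad and linear speed of flange_nut below 0.02 m/s), for 0.2 s.
2. the strap lies in its cradle (x of clamp_strap in the frame of strap_cradle between -0.02 and 0.02 m and y of clamp_strap in the frame of strap_cradle between -0.011 and 0.011 m and z of clamp_strap in the frame of strap_cradle between 0.022 and 0.03 m and angle between clamp_strap's own z axis and vertical below 0.08 rad and angle between the x axis of clamp_strap and the x axis of strap_cradle, either way round below 0.2 rad and linear speed of clamp_strap below 0.02 m/s), for 0.2 s.
At the end, for the whole second after the job is handed in: At rest and level: nut flat on its holder over the pin (9 mm); strap on both saddles between the ears (20 mm lengthwise, 11 mm sideways, 0.2 rad); stepped block upright on its tray floor (14 mm); heat sink fins down flat in its tray (14 mm). Heights within 4 mm, tilt under 0.08 rad (all of step 1 and all of step 2 and horizontal distance between step_block and block_tray below 0.014 m and z of step_block in the frame of block_tray between 0.004 and 0.012 m and angle between each of step_block, heat_sink's own z axis and vertical below 0.08 rad and linear speed of each of step_block, heat_sink below 0.02 m/s and horizontal distance between heat_sink and job_tray below 0.014 m and z of heat_sink in the frame of job_tray between 0.002 and 0.01 m); the robot touches nothing.
It fails at once if the jar is knocked or moved (more than 25 mm) (distance of jar from where it was at the start of the episode above 0.025 m).
It fails at once if the strap is carried off with the nut still on it (distance of clamp_strap from where it was at the start of the episode above 0.05 m and distance between clamp_strap and flange_nut below 0.04 m).
It also fails if it takes over 122 s, if anything falls off the work surface, if the arm or the gripper's body presses on something with over 40 N, if the wrist force passes 120 N, or if a joint passes its speed limit or range.

## Robot

A 6-joint arm with a two-finger parallel gripper is mounted at the origin on a cart in front of the work surface, level with it; the furniture and walls round the work are solid. World frame = base frame: x ahead of the robot, y to its left, z up, the work surface at z = 0. Lengths are in mm, angles in rad, forces in N, time in s.
With the tool pointing down it reaches from about 275 to 1000 mm from the base axis. Payload 8.4 kg.
Tool frame: the origin (TCP) lies midway between the tips of the shut fingers; the grasp point (between the pads) lies 19 mm behind it; z points along the fingers, y is the line along which they close (so a half turn about z gives the same grasp; the last joint's range is limited). The gripper opens to 85 mm and grips with 20 to 120 N. Pads are 22 mm wide; open, the fingers measure 114 mm over their backs; the gripper's body (76 mm by 85 mm) begins 54 mm behind the grasp point. The pads swing forward as they close: fully open they stand 13 mm farther back than shut.
Start: joints at [-1.161, 0.353, 1.633, -0, 1.155, -0.002], TCP at [250.161, -572.754, 231.281] pointing down, gripper open.
Joint ranges: [-2.63, 2.63], [-0.92, 2.1], [0.06, 2.66], [-1.3, 4.44], [0, 2.69], [-3.02, 3.02]. Speed limits (rad/s): [2.22, 2.22, 2.79, 3.14, 3.14, 3.14].

## Interface

Orientations are given as [roll, pitch, yaw] about the fixed x, y, z axes, in that order (R = Rz(yaw) Ry(pitch) Rx(roll)).
In Python, from rig import telemetry, optics, r gives the robot as it stands.
- The arm moves only by the tool play_rows, never from a script. Its arguments are lists of equal length, an entry for each row: "dp": the shift along the tool's x, y, z in units of 40 mm (1.0 is 40 mm), a list of three; "rot": the turn, a rotation vector about the tool's x, y, z in units of 6 degrees (1.0 is 6 degrees), a list of three. In form: {"dp": [[tx, ty, tz], ...], "rot": [[ax, ay, az], ...]}. A call has 1 to 5 rows; each row is the pose to reach, as a shift and turn from the pose commanded when the call began, along the tool's axes at that moment; what a row does not reach only later rows make up. A row lasts 1/12 s, in which the tool goes at most 41.7 mm and 7.16 degrees, less where a joint would pass 70% of its speed; a pose out of reach is approached as far as the arm can. A call with a gripper value outside its range is refused whole. "fingers" is the opening, from 0 (shut) to 1 (fully open), set as the call begins (left out, the last holds). The fingers move at their own pace and stop on an object; "grip_force" is the grip in N (left out, the last holds). Time passes only in rows, so rows that repeat a pose let the fingers close. It gives the time, the measured TCP pose, the force, the opening and the grip force at its end, in the units of the state.
- telemetry.sense(): the state, without advancing time (a new reading comes with each control period).
- optics.grab_frame(name): name is "side" or "top" or "wrist"; returns a dict with "color" (400x640x3 uint8, red, green, blue), "mtx" (3x3 intrinsics, pixels), "R" (3x3) and "t" (3): a world point X has camera coordinates R X + t; the wrist camera has in their place "mount" (4x4, takes a point from camera to tool coordinates, whose origin is the TCP and whose axes are the flange's). Camera axes: x right, y down, z forward; pixel columns grow to the right and rows downward; lengths in mm; the calibration is good to about 2 mm. A picture is of the moment at which its call begins: read the wrist's pose just before it. There is no depth.
- r.sign_off(): hands the job in; it is judged then, once.
The state is a dict: "clock": time; "qpos": joint angles; "qvel": joint speeds; "joint_efforts": joint torques, N m; "eef_pos": TCP position; "tcp_rot": TCP orientation; "contact_force": force on the tool from outside, world axes, zero at the start; "wrist_torque": the same for the moment, N m; "opening": opening from 0.0 (shut) to 1.0 (fully open); "grasp_force": force on a finger pad.
Only numpy, scipy, OpenCV 4.12 (cv2) and the standard library are available. Lean on these libraries where they do the work, as an engineer would, in place of code of your own. Each camera call takes 0.05 s, during which the arm holds its last target. There are 200 camera calls.

## Working session

There is one attempt and no reset: what is moved stays moved. The work goes in short steps, Python scripts to look and compute and a tool call to move; the robot and the scene stay as the last step left them, time stands still between calls to the robot, and variables do not carry over. Pictures are saved under pics/ and viewed, at most 14 in all, crops included, and the job is handed in when it is done.

Besides the shell and the picture viewer there is one more tool, called in YAML: its name, and indented under it one key for each argument. play_rows: Moves the arm, as the interface text tells. Its arguments: {"type":"object","properties":{"dp":{"type":"array"},"rot":{"type":"array"},"fingers":{"type":"number"},"grip_force":{"type":"number"}},"required":["dp","rot"]}

```bash
mkdir -p pics; ls
python3 - <<'E'
from rig import telemetry, optics, r
import cv2,numpy as np,pickle
s=telemetry.sense();print(s)
for n in("top","side"):
    f=optics.grab_frame(n);pickle.dump(f,open(n+'.pkl','wb'))
    cv2.imwrite(f'pics/{n}0.png',f['color'][:,:,::-1]);print(n,f['mtx'],f['R'],f['t'])
E
```

```text
pics
{'clock': 0.0, 'qpos': array([-1.16136877e+00,  3.53639162e-01,  1.63417142e+00,  1.06845295e-05,
        1.15521547e+00, -2.44217332e-03]), 'qvel': array([ 1.30787078e-03,  5.67615644e-04,  1.77537963e-05,  5.55318615e-04,
       -5.70928287e-04, -1.99287129e-05]), 'joint_efforts': array([ 1.76167785e-03, -6.05240679e+01, -3.42063868e+01, -9.36107085e-05,
        9.11832409e-03, -5.64731715e-05]), 'eef_pos': array([ 249.9807438 , -572.28135305,  230.55135329]), 'tcp_rot': array([-3.14015929e+00, -1.32694572e-05,  4.11865397e-01]), 'contact_force': array([-0.00130461,  0.35534689, -0.04327233]), 'wrist_torque': array([0.01525671, 0.02670691, 0.03569978]), 'grasp_force': 0.0, 'opening': 0.9960475732472247}
top [[370.53963605   0.         328.89557271]
 [  0.         370.53963605 196.76052814]
 [  0.           0.           1.        ]] [[ 0.02833238 -0.99956834 -0.00777175]
 [-0.9943403  -0.02738607 -0.10265171]
 [ 0.10239457  0.01063614 -0.994687  ]] [  20.29550207  615.46208649 1276.38396465]
side [[374.13348462   0.         313.90708918]
 [  0.         374.13348462 197.51005822]
 [  0.           0.           1.        ]] [[-0.99937555  0.0301786  -0.01837845]
 [ 0.03094691  0.49654462 -0.86745935]
 [-0.01705299 -0.86748642 -0.49716848]] [ 624.63092249   60.94486409 1226.19243799]
```

View pics/top0.png

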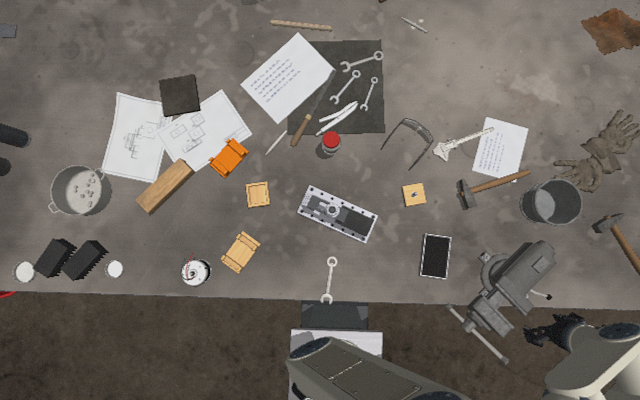

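View pics/side0.png

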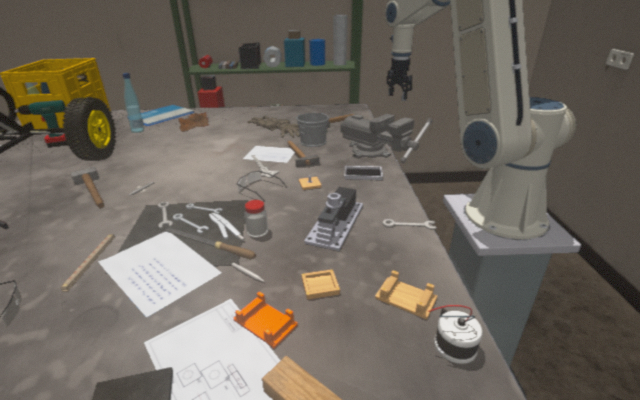

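Top view: fixture at about (338,214), with the nut at (333,211); nut post (414,194); job tray (435,256); block tray (258,194); wooden cradle (240,252); jar (331,143). Possible mix-ups:
- **Cradle:** wooden (240,252) against orange (229,157). I choose the wooden one.
- **Heat sink:** the clamped one (355,220) against the loose black ones (55,258) and (88,260). I choose the clamped one.
- **Trays:** wooden square tray (258,194) for the block, and black-lined tray (435,256) against the dark pad (180,95). I choose (435,256).

Next is one close crop to check these.

```bash
cat > h.py <<'E'
import cv2,numpy as np,pickle
from scipy.spatial.transform import Rotation as Ro
def load(n): return pickle.load(open(n+'.pkl','rb'))
def cast(f,uv,z):
    uv=np.atleast_2d(uv).astype(float)
    d=np.c_[uv,np.ones(len(uv))]@np.linalg.inv(f['mtx']).T@f['R']
    c=-f['R'].T@f['t']
    return c+d*((z-c[2])/d[:,2])[:,None]
def proj(f,X):
    p=(np.atleast_2d(X)@f['R'].T+f['t'])@f['mtx'].T
    return p[:,:2]/p[:,2:]
E
python3 - <<'E'
from h import *
f=load('top')
im=f['color'][145:285,218:458,::-1]
cv2.imwrite('pics/crop0.png',cv2.resize(im,None,fx=3.3,fy=3.3,interpolation=cv2.INTER_CUBIC))
for n,uv,z in [('fix',(338,214),12),('post',(414,194),14),('job',(435,256),16),('btray',(258,194),18),('cradle',(240,252),26),('jar',(331,143),99),('nut',(333,211),115)]: print(n,cast(f,uv,z))
E
```

```text
fix [[555.80219173   3.48329075  12.        ]]
post [[ 634.77569139 -266.17932747   14.        ]]
job [[ 417.72781092 -340.2888729    16.        ]]
btray [[619.01051301 291.32508762  18.        ]]
cradle [[412.46970846 342.9460263   26.        ]]
jar [[791.53847621  34.81511458  99.        ]]
nut [[559.36303704  21.75093539 115.        ]]
```

View pics/crop0.png

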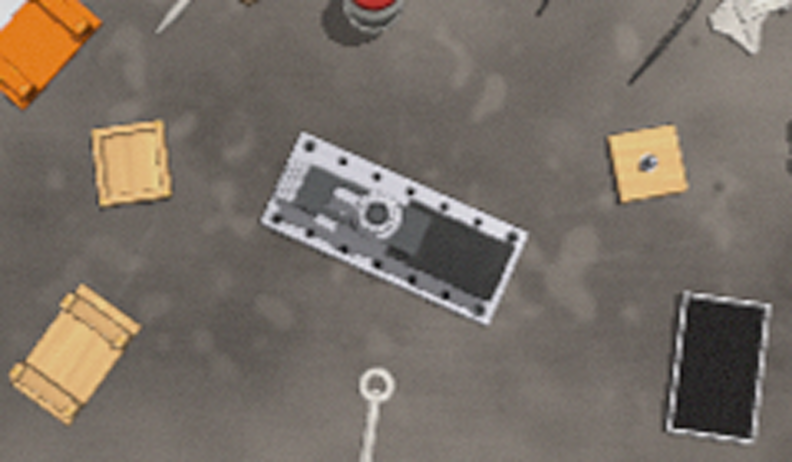

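Run:
```python
from h import *
from rig import optics,telemetry
f=load('top')
o=lambda a:np.array(a)/3.3+[218,145]-0.35
def rect(name,c,z):
    P=cast(f,o(c),z)[:,:2]; 
    (ctr,wh,a)=cv2.minAreaRect(P.astype(np.float32)); L=np.linalg.norm(np.roll(P,-1,0)-P,axis=1)
    e=P[1]-P[0]; print(name,ctr if 0 else P.mean(0).round(1),L.round(0),'edge01 deg',np.degrees(np.arctan2(e[1],e[0])).round(1))
rect('fix',[(527,233),(305,132),(263,222),(488,323)],12)
rect('post',[(676,124),(608,138),(620,202),(688,188)],14)
rect('btray',[(163,119),(92,129),(98,207),(172,196)],18)
rect('job',[(681,290),(771,303),(754,442),(667,431)],16.5)
hsv=cv2.cvtColor(f['color'],cv2.COLOR_RGB2HSV)
m=cv2.inRange(hsv,(12,70,120),(30,200,255)); 
n,l,st,ce=cv2.connectedComponentsWithStats(m)
for i in range(1,n):
    if st[i,4]>150:
        p=np.argwhere(l==i)[:,::-1]; r=cv2.minAreaRect(p.astype(np.float32)); print(st[i],r, cast(f,r[0],15).round(1))
w=optics.grab_frame('wrist');print(w['mtx'],w['mount'])
```

```text
fix [557.7   5.6] [264. 108. 265. 106.] edge01 deg 67.0
post [ 634.7 -266.2] [76. 71. 75. 71.] edge01 deg 103.3
btray [619.2 293.4] [78. 85. 81. 85.] edge01 deg 99.7
job [ 419.2 -341.2] [ 97. 148.  92. 150.] edge01 deg -96.6
[ 135  159   57   54 1121] ((163.25001525878906, 184.75001525878906), (18.384775161743164, 61.51828384399414), 45.0) [[643.4 635.1  15. ]]
[471 170  59  22 272] ((500.2000427246094, 180.59999084472656), (4.427186965942383, 61.34817886352539), 71.56505584716797) [[ 691.4 -573.6   15. ]]
[246 181  24  27 533] ((257.3153991699219, 194.02308654785156), (23.938703536987305, 22.450286865234375), 82.87498474121094) [[619.2 294.4  15. ]]
[402 183  25  24 417] ((414.0192565917969, 194.0961456298828), (21.376657485961914, 20.788307189941406), 78.69007110595703) [[ 634.3 -266.    15. ]]
[221 231  40  43 876] ((239.708251953125, 251.57449340820312), (24.448272705078125, 38.049476623535156), 36.38435363769531) [[413.4 346.7  15. ]]
[[345.17603439   0.         317.09571934]
 [  0.         345.17603439 201.01560424]
 [  0.           0.           1.        ]] [[ 8.62495902e-04 -9.57529325e-01 -2.88334612e-01  7.30257905e+01]
 [ 9.99999572e-01  9.22783420e-04 -7.31672572e-05  8.06098925e-02]
 [ 3.36130194e-04 -2.88334425e-01  9.57529710e-01 -1.42656467e+02]
 [ 0.00000000e+00  0.00000000e+00  0.00000000e+00  1.00000000e+00]]
```

```bash
cat >> h.py <<'E'
def tool(x,y,z,deg): 
    T=np.eye(4);T[:3,:3]=(Ro.from_euler('z',deg,degrees=True)*Ro.from_euler('x',np.pi)).as_matrix();T[:3,3]=x,y,z;return T
def now():
    from rig import telemetry
    s=telemetry.sense();T=np.eye(4);T[:3,:3]=Ro.from_euler('xyz',s['tcp_rot']).as_matrix();T[:3,3]=s['eef_pos']
    print('t',round(s['clock'],2),'pos',s['eef_pos'].round(1),'yaw',np.degrees(s['tcp_rot'][2]).round(2),'q',s['qpos'].round(2),'F',s['contact_force'].round(1),'op',round(s['opening'],3),'gf',s['grasp_force'].round(1));return T
def plan(T,*goals):
    "prints the row of every call: dp/40, rot/6deg"
    for g in goals:
        G=tool(*g);D=np.linalg.inv(T)@G
        d=D[:3,3]; rv=np.degrees(Ro.from_matrix(D[:3,:3]).as_rotvec())
        n=max(1,int(np.ceil(max(np.linalg.norm(d)/190,np.linalg.norm(rv)/33))))
        print('goal',g,n,'calls')
        Y0=np.degrees(np.arctan2(T[1,0],T[0,0])); dy=(g[3]-Y0+180)%360-180; P0=T[:3,3]
        for k in range(1,n+1):
            W=tool(*(P0+(G[:3,3]-P0)*k/n),Y0+dy*k/n); D=np.linalg.inv(T)@W
            print('  dp',(D[:3,3]/40).round(2).tolist(),'rot',(np.degrees(Ro.from_matrix(D[:3,:3]).as_rotvec())/6).round(2).tolist()); T=W
    return T
def wgrab(name):
    from rig import optics
    T=now();w=optics.grab_frame('wrist');M=np.linalg.inv(T@w['mount'])
    f=dict(color=w['color'],mtx=w['mtx'],R=M[:3,:3],t=M[:3,3]);pickle.dump(f,open(name+'.pkl','wb'));return f
E
python3 -c "
from h import *
plan(now(),(565,24,240,67))"
```

```text
Traceback (most recent call last):
  File "h.py", line 17, in now
    print('t',round(s['clock'],2),'pos',s['eef_pos'].round(1),'yaw',np.degrees(s['tcp_rot'][2]).round(2),'q',s['qpos'].round(2),'F',s['contact_force'].round(1),'op',round(s['opening'],3),'gf',s['grasp_force'].round(1));return T
                                                                                                                                                                                                ^^^^^^^^^^^^^^^^^^^^^^
AttributeError: 'float' object has no attribute 'round'
```

```bash
sed -i "s/s\['grasp_force'\].round(1)/round(s['grasp_force'],1)/" h.py
python3 -c "
from h import *
plan(now(),(565,24,240,67))"
```

```text
t 0.15 pos [ 250.  -572.4  230.7] yaw 23.6 q [-1.16  0.35  1.63 -0.    1.16 -0.  ] F [-0.2 -0.2 -0.4] op 0.999 gf 0.0
goal (565, 24, 240, 67) 4 calls
  dp [3.3, -2.63, -0.06] rot [-0.01, -0.0, -1.81]
  dp [3.73, -1.96, -0.06] rot [0.0, 0.0, -1.81]
  dp [4.03, -1.22, -0.06] rot [0.0, 0.0, -1.81]
  dp [4.19, -0.44, -0.06] rot [0.0, 0.0, -1.81]
```

play_rows:
  dp:
    - [3.3,-2.63,-0.06]
    - [3.3,-2.63,-0.06]
    - [3.3,-2.63,-0.06]
    - [3.3,-2.63,-0.06]
    - [3.3,-2.63,-0.06]
  rot:
    - [0,0,-1.81]
    - [0,0,-1.81]
    - [0,0,-1.81]
    - [0,0,-1.81]
    - [0,0,-1.81]

```text
clock: 0.57
eef_pos: [330.8, -418.0, 233.4]
tcp_rot: [-3.139, -0.002, 0.604]
contact_force: [0.1, -0.2, 1.0]
opening: 1.001
grasp_force: 0.0
```

play_rows:
  dp:
    - [3.73,-1.96,-0.06]
    - [3.73,-1.96,-0.06]
    - [3.73,-1.96,-0.06]
    - [3.73,-1.96,-0.06]
    - [3.73,-1.96,-0.06]
  rot:
    - [0,0,-1.81]
    - [0,0,-1.81]
    - [0,0,-1.81]
    - [0,0,-1.81]
    - [0,0,-1.81]

```text
clock: 0.98
eef_pos: [409.8, -269.4, 236.1]
tcp_rot: [-3.141, -0.002, 0.794]
contact_force: [0.6, 0.4, 0.4]
opening: 0.999
grasp_force: 0.0
```

play_rows:
  dp:
    - [4.03,-1.22,-0.06]
    - [4.03,-1.22,-0.06]
    - [4.03,-1.22,-0.06]
    - [4.03,-1.22,-0.06]
    - [4.03,-1.22,-0.06]
  rot:
    - [0,0,-1.81]
    - [0,0,-1.81]
    - [0,0,-1.81]
    - [0,0,-1.81]
    - [0,0,-1.81]

```text
clock: 1.4
eef_pos: [489.0, -120.7, 238.7]
tcp_rot: [3.141, -0.002, 0.984]
contact_force: [-0.2, 0.1, 0.9]
opening: 0.999
grasp_force: 0.0
```

play_rows:
  dp:
    - [4.19,-0.44,-0.06]
    - [4.19,-0.44,-0.06]
    - [4.19,-0.44,-0.06]
    - [4.19,-0.44,-0.06]
    - [4.19,-0.44,-0.06]
  rot:
    - [0,0,-1.81]
    - [0,0,-1.81]
    - [0,0,-1.81]
    - [0,0,-1.81]
    - [0,0,-1.81]

```text
clock: 1.82
eef_pos: [568.0, 28.3, 241.0]
tcp_rot: [3.14, -0.003, 1.173]
contact_force: [-0.7, -0.1, -0.3]
opening: 0.999
grasp_force: 0.0
```

Run:
```python
from h import *
f=wgrab('w1');cv2.imwrite('pics/w1.png',f['color'][:,:,::-1])
```

```text
t 1.82 pos [568.   28.3 241. ] yaw 67.2 q [0.05 0.26 1.75 0.   1.14 0.44] F [-0.7 -0.1 -0.3] op 0.999 gf 0.0
```

View pics/w1.png

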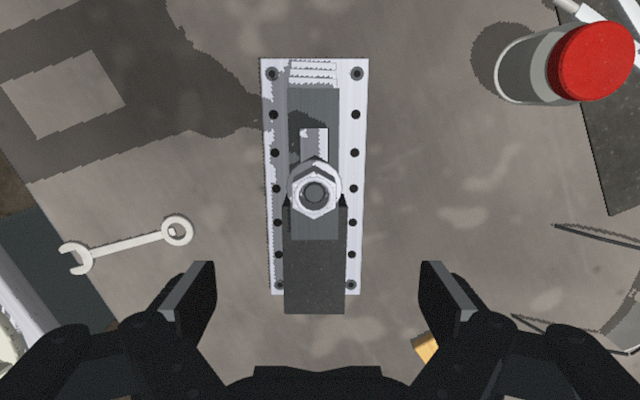

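Run:
```python
from h import *
f=load('w1')
im=f['color'][40:320,250:380,::-1]
a=cv2.resize(im[90:190,10:120],None,fx=5,fy=5,interpolation=cv2.INTER_CUBIC)
b=cv2.resize(im,None,fx=2.1,fy=2.1,interpolation=cv2.INTER_CUBIC)[:500]
a=a[:500]; h=max(a.shape[0],b.shape[0]);c=np.zeros((590,a.shape[1]+240,3),np.uint8)
c[:a.shape[0],:a.shape[1]]=a
b=cv2.resize(im,(240,int(280*240/130)));c[:b.shape[0],a.shape[1]:]=b
print(c.shape);cv2.imwrite('pics/nut.png',c[:590])
```

```text
(590, 790, 3)
```

View pics/nut.png

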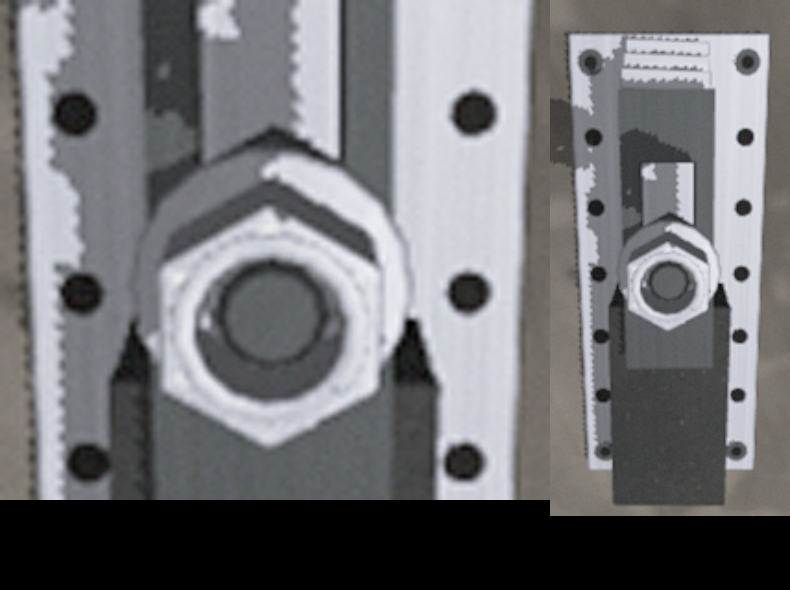

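Run:
```python
from h import *
f=load('w1')
A=lambda p:np.array(p)/5.+[260,130]-.4
B=lambda p:(np.array(p)-[550,0])/1.846+[250,40]-.25
def show(n,P):
    P=P[:,:2];k=len(P);print(n,P.mean(0).round(1),np.linalg.norm(np.roll(P,-1,0)-P,axis=1).round(1),'angs',[np.degrees(np.arctan2(*(d[::-1]))).round(1) for d in np.roll(P,-1,0)-P])
show('nut',cast(f,A([(268,205),(378,263),(380,382),(268,445),(162,388),(160,262)]),115))
c,r=cv2.minEnclosingCircle(np.float32([(268,205),(378,263),(380,382),(268,445),(162,388),(160,262)]))
show('studtop',cast(f,A([(270,310)]),105))
show('strap',cast(f,B([(619,88),(715,88),(714,368),(627,368)]),82))
show('plate',cast(f,B([(569,33),(769,33),(753,469),(588,469)]),12))
show('sinkend',cast(f,B([(613,504),(726,504)]),68))
```

```text
nut [564.4  27.6] [19.9 20.  21.3 19.9 21.1 19.6] angs [np.float64(-51.0), np.float64(-111.0), np.float64(-172.0), np.float64(127.5), np.float64(66.9), np.float64(5.4)]
studtop [564.4  27.5] [0.] angs [np.float64(0.0)]
strap [570.7  41.6] [ 43.2 136.   44.5 136. ] angs [np.float64(-22.7), np.float64(-111.9), np.float64(157.2), np.float64(67.6)]
plate [556.9   8.7] [108.4 268.  109.2 267.9] angs [np.float64(-22.7), np.float64(-112.6), np.float64(157.2), np.float64(67.2)]
sinkend [ 509.5 -104. ] [64.7 64.7] angs [np.float64(-22.8), np.float64(157.2)]
```

Wrist view: nut top centred at about (314,196) px, with hex flats facing left and right (along the closing line at yaw 67°). The strap, plate and sink ends were measured, and their sizes agree to about 1 mm. Next I descend on the nut.

```bash
python3 -c "
from h import *
plan(now(),(564.4,27.6,130,67.2),(564.4,27.6,88.5,67.2))"
```

```text
t 1.87 pos [566.5  26.1 240.6] yaw 67.25 q [0.04 0.25 1.75 0.   1.14 0.44] F [-0.1 -0.5 -0. ] op 1.002 gf 0.0
goal (564.4, 27.6, 130, 67.2) 1 calls
  dp [0.01, -0.06, 2.77] rot [0.0, -0.01, 0.01]
goal (564.4, 27.6, 88.5, 67.2) 1 calls
  dp [0.0, -0.0, 1.04] rot [-0.0, -0.0, 0.0]
```

Run:
```python
from h import *
f=load('w1');g=wgrab('w2')
x0,y0,x1,y1=285,155,345,225
m=cv2.matchTemplate(g['color'],f['color'][y0:y1,x0:x1],cv2.TM_CCOEFF_NORMED);_,v,_,l=cv2.minMaxLoc(m)
i=lambda k:(m[l[1],l[0]+1]-m[l[1],l[0]-1])
def sub(a,b,c):return .5*(a-c)/(a-2*b+c)
l2=np.array([l[0]+sub(m[l[1],l[0]-1],v,m[l[1],l[0]+1]),l[1]+sub(m[l[1]-1,l[0]],v,m[l[1]+1,l[0]])])
d=l2-[x0,y0];print(v,d)
uv=proj(f,[564.4,27.6,115])[0];print(uv,cast(g,uv+d,115))
```

```text
t 1.87 pos [566.5  26.1 240.6] yaw 67.25 q [0.04 0.25 1.75 0.   1.14 0.44] F [-0.1 -0.5 -0. ] op 1.002 gf 0.0
0.9772735238075256 [ 0.77963257 -3.07765198]
[313.41511148 194.69688196] [[564.34648221  27.44399508 115.        ]]
```

play_rows:
  dp:
    - [0,-0.05,0.7]
    - [0.01,-0.06,1.6]
    - [0.01,-0.06,2.4]
    - [0.01,-0.06,2.77]
    - [0.01,-0.06,2.77]
  rot:
    - [0,0,0]
    - [0,0,0]
    - [0,0,0]
    - [0,0,0]
    - [0,0,0]

```text
clock: 2.33
eef_pos: [559.6, 22.9, 126.4]
tcp_rot: [-3.135, 0.003, 1.169]
contact_force: [-0.5, -0.8, -0.8]
opening: 0.999
grasp_force: 0.0
```

play_rows:
  dp:
    - [0,0,0.3]
    - [0,0,0.6]
    - [0,0,0.9]
    - [0,0,1.04]
    - [0,0,1.04]
  rot:
    - [0,0,0]
    - [0,0,0]
    - [0,0,0]
    - [0,0,0]
    - [0,0,0]

```text
clock: 2.75
eef_pos: [562.2, 24.6, 87.2]
tcp_rot: [-3.14, 0.001, 1.17]
contact_force: [0.2, 0.7, -0.9]
opening: 1.003
grasp_force: 0.0
```

play_rows:
  dp:
    - [0,0,0]
    - [0,0,0]
    - [0,0,0]
    - [0,0,0]
    - [0,0,0]
  rot:
    - [0,0,0]
    - [0,0,0]
    - [0,0,0]
    - [0,0,0]
    - [0,0,0]
  fingers: 0
  grip_force: 40

```text
clock: 3.17
eef_pos: [563.6, 24.9, 89.2]
tcp_rot: [3.14, -0.001, 1.17]
contact_force: [-0.4, -0.8, 4.0]
opening: 0.413
grasp_force: 40.6
```

play_rows:
  dp:
    - [0,0,0]
    - [0,0,0]
    - [0,0,0]
    - [0,0,0]
    - [0,0,0]
  rot:
    - [0,0,0]
    - [0,0,0]
    - [0,0,0]
    - [0,0,0]
    - [0,0,0]

```text
clock: 3.58
eef_pos: [563.6, 24.8, 89.2]
tcp_rot: [3.14, -0.001, 1.17]
contact_force: [0.0, 0.5, 6.6]
opening: 0.41
grasp_force: 40.8
```

play_rows:
  dp:
    - [0,0,-0.4]
    - [0,0,-0.9]
    - [0,0,-1.4]
    - [0,0,-1.8]
    - [0,0,-1.8]
  rot:
    - [0,0,0]
    - [0,0,0]
    - [0,0,0]
    - [0,0,0]
    - [0,0,0]

```text
clock: 4.0
eef_pos: [564.7, 24.9, 163.4]
tcp_rot: [3.137, -0.002, 1.17]
contact_force: [1.2, 0.2, -2.1]
opening: 0.412
grasp_force: 40.6
```

play_rows:
  dp:
    - [0,0,0]
    - [0,0,0]
  rot:
    - [0,0,0]
    - [0,0,0]

```text
clock: 4.17
eef_pos: [562.3, 24.8, 159.5]
tcp_rot: [-3.14, 0.001, 1.17]
contact_force: [-0.3, -1.0, -1.9]
opening: 0.415
grasp_force: 40.6
```

```bash
python3 -c "
from h import *
plan(now(),(611,-321,165,67.2))"
```

```text
t 4.17 pos [562.3  24.8 159.5] yaw 67.03 q [0.04 0.34 1.83 0.   0.97 0.44] F [-0.3 -1.  -1.9] op 0.415 gf 40.6
goal (611, -321, 165, 67.2) 2 calls
  dp [-3.74, 2.25, -0.07] rot [-0.01, 0.01, -0.01]
  dp [-3.75, 2.24, -0.07] rot [-0.0, 0.0, -0.01]
```

play_rows:
  dp:
    - [-0.4,0.24,0]
    - [-1.2,0.7,-0.07]
    - [-2,1.2,-0.07]
    - [-2.85,1.72,-0.07]
    - [-3.7,2.25,-0.07]
  rot:
    - [0,0,0]
    - [0,0,0]
    - [0,0,0]
    - [0,0,0]
    - [0,0,0]

```text
clock: 4.58
eef_pos: [587.2, -147.8, 161.6]
tcp_rot: [-3.139, 0.0, 1.171]
contact_force: [0.7, 0.4, -1.6]
opening: 0.417
grasp_force: 40.5
```

play_rows:
  dp:
    - [-0.85,0.5,0]
    - [-1.7,1,-0.07]
    - [-2.55,1.5,-0.07]
    - [-3.3,2,-0.07]
    - [-3.75,2.24,-0.07]
  rot:
    - [0,0,0]
    - [0,0,0]
    - [0,0,0]
    - [0,0,0]
    - [0,0,0]

```text
clock: 5.0
eef_pos: [611.7, -323.3, 164.1]
tcp_rot: [-3.14, 0.001, 1.168]
contact_force: [-0.3, 0.3, -0.9]
opening: 0.412
grasp_force: 40.5
```

play_rows:
  dp:
    - [0,0,0]
    - [0,0,0]
    - [0,0,0]
    - [0,0,0]
  rot:
    - [0,0,0]
    - [0,0,0]
    - [0,0,0]
    - [0,0,0]

```text
clock: 5.33
eef_pos: [611.6, -318.2, 165.1]
tcp_rot: [-3.14, -0.0, 1.171]
contact_force: [-0.5, 0.2, -1.2]
opening: 0.415
grasp_force: 40.5
```

Run:
```python
from h import *
f=wgrab('w3');cv2.imwrite('pics/w3.png',f['color'][:,:,::-1])
```

```text
t 5.33 pos [ 611.6 -318.2  165.1] yaw 67.09 q [-0.48  0.51  1.54  0.    1.09 -0.08] F [-0.5  0.2 -1.2] op 0.415 gf 40.5
```

View pics/w3.png

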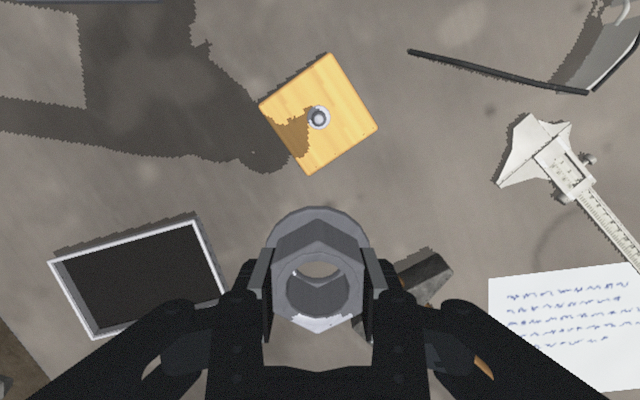

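Run:
```python
from h import *
f=load('w3')
P=cast(f,[(328,53),(378,127),(309,175),(260,103)],14);print(P.mean(0),np.linalg.norm(np.roll(P,-1,0)-P,axis=1))
print('pin',cast(f,[(319.5,117)],40))
print('nut top bore',cast(f,[(317.5,291)],165.1+26))
print('flange top edge',cast(f,[(318,207)],165.1-0.2), 'sides',cast(f,[(267,245),(371,245)],165.1-0.2))
Q=cast(f,[(50,262),(195,220)],16.5);print('job',Q)
plan(now(),(633,-268,165,67.1),(633,-268,60,67.1))
```

```text
[ 635.00720611 -264.94145716   14.        ] [71.07324012 70.89166733 72.13948238 67.0768238 ]
pin [[ 635.67721619 -264.54091532   40.        ]]
nut top bore [[ 612.33713351 -316.37170888  191.1       ]]
flange top edge [[ 622.38259439 -293.03148385  164.9       ]] sides [[ 594.28633625 -300.66643982  164.9       ]
 [ 637.38397281 -318.79612285  164.9       ]]
job [[ 352.93091516 -289.43736332   16.5       ]
 [ 497.66678908 -305.24866475   16.5       ]]
t 5.38 pos [ 611.8 -318.2  165.5] yaw 67.11 q [-0.48  0.51  1.54  0.    1.09 -0.08] F [ 0.1  0.5 -2. ] op 0.415 gf 40.5
goal (633, -268, 165, 67.1) 1 calls
  dp [1.36, -0.0, 0.01] rot [-0.01, -0.0, 0.0]
goal (633, -268, 60, 67.1) 1 calls
  dp [0.0, 0.0, 2.62] rot [-0.0, -0.0, -0.0]
```

play_rows:
  dp:
    - [0.5,0.01,0]
    - [1.1,0.02,0]
    - [1.4,0.02,0]
    - [1.4,0.02,0]
    - [1.4,0.02,0]
  rot:
    - [0,0,0]
    - [0,0,0]
    - [0,0,0]
    - [0,0,0]
    - [0,0,0]

```text
clock: 5.8
eef_pos: [634.8, -267.3, 166.2]
tcp_rot: [-3.142, 0.0, 1.172]
contact_force: [-0.3, 0.1, -1.7]
opening: 0.412
grasp_force: 40.5
```

play_rows:
  dp:
    - [0,0,0.6]
    - [0,0,1.3]
    - [0,0,2]
    - [0,0,2.4]
    - [0,0,2.59]
  rot:
    - [0,0,0]
    - [0,0,0]
    - [0,0,0]
    - [0,0,0]
    - [0,0,0]

```text
clock: 6.22
eef_pos: [632.5, -268.5, 59.5]
tcp_rot: [-3.137, 0.0, 1.17]
contact_force: [-0.2, 1.3, -1.8]
opening: 0.411
grasp_force: 40.5
```

play_rows:
  dp:
    - [0,0,0]
    - [0,0,0]
    - [0,0,0]
    - [0,0,0]
  rot:
    - [0,0,0]
    - [0,0,0]
    - [0,0,0]
    - [0,0,0]

```text
clock: 6.55
eef_pos: [635.6, -269.0, 64.2]
tcp_rot: [3.139, 0.0, 1.17]
contact_force: [-0.6, 0.3, -1.4]
opening: 0.413
grasp_force: 40.5
```

Run:
```python
from h import *
f=wgrab('w4');plan(now(),(634.5,-267,21,67.1))
cv2.imwrite('pics/w4.png',f['color'][:,:,::-1])
```

```text
t 6.55 pos [ 635.6 -269.    64.2] yaw 67.03 q [-0.4   0.63  1.6  -0.    0.91 -0.  ] F [-0.6  0.3 -1.4] op 0.413 gf 40.5
t 6.6 pos [ 635.5 -268.9   64. ] yaw 67.03 q [-0.4   0.63  1.6  -0.    0.91 -0.  ] F [ 0.2 -0.3 -1.1] op 0.412 gf 40.5
goal (634.5, -267, 21, 67.1) 1 calls
  dp [0.03, -0.04, 1.08] rot [0.02, 0.0, -0.01]
```

View pics/w4.png

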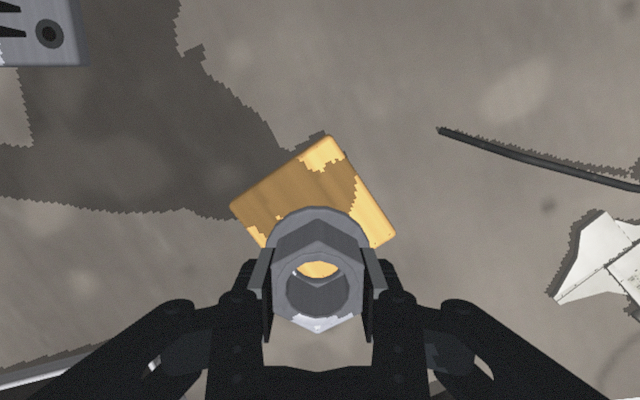

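play_rows:
  dp:
    - [0.03,-0.04,0]
    - [0.03,-0.04,0.2]
    - [0.03,-0.04,0.4]
    - [0.03,-0.04,0.6]
    - [0.03,-0.04,0.7]
  rot:
    - [0,0,0]
    - [0,0,0]
    - [0,0,0]
    - [0,0,0]
    - [0,0,0]

```text
clock: 7.02
eef_pos: [632.7, -266.3, 32.6]
tcp_rot: [-3.139, 0.0, 1.17]
contact_force: [-0.3, 0.1, -2.1]
opening: 0.414
grasp_force: 40.5
```

play_rows:
  dp:
    - [0,0,0.1]
    - [0,0,0.2]
    - [0,0,0.3]
    - [0,0,0.36]
    - [0,0,0.36]
  rot:
    - [0,0,0]
    - [0,0,0]
    - [0,0,0]
    - [0,0,0]
    - [0,0,0]

```text
clock: 7.43
eef_pos: [633.7, -266.7, 21.2]
tcp_rot: [-3.141, -0.0, 1.17]
contact_force: [-4.7, 2.3, 10.0]
opening: 0.415
grasp_force: 41.9
```

play_rows:
  dp:
    - [0,0,0]
    - [0,0,0]
    - [0,0,0]
  rot:
    - [0,0,0]
    - [0,0,0]
    - [0,0,0]

```text
clock: 7.68
eef_pos: [633.6, -266.7, 21.2]
tcp_rot: [-3.142, 0.0, 1.17]
contact_force: [-4.4, 1.9, 8.9]
opening: 0.411
grasp_force: 41.9
```

play_rows:
  dp:
    - [0,0,0]
    - [0,0,0]
    - [0,0,0]
    - [0,0,0]
  rot:
    - [0,0,0]
    - [0,0,0]
    - [0,0,0]
    - [0,0,0]
  fingers: 1

```text
clock: 8.02
eef_pos: [633.7, -266.7, 20.0]
tcp_rot: [3.141, -0.0, 1.17]
contact_force: [0.2, 0.1, -0.2]
opening: 0.954
grasp_force: 0.0
```

play_rows:
  dp:
    - [0,0,-0.3]
    - [0,0,-0.8]
    - [0,0,-1.6]
    - [0,0,-2.4]
    - [0,0,-3.2]
  rot:
    - [0,0,0]
    - [0,0,0]
    - [0,0,0]
    - [0,0,0]
    - [0,0,0]

```text
clock: 8.43
eef_pos: [633.5, -266.6, 150.1]
tcp_rot: [-3.141, -0.0, 1.17]
contact_force: [0.1, -0.0, -0.1]
opening: 1.004
grasp_force: 0.0
```

play_rows:
  dp:
    - [0,0,-0.6]
    - [0,0,-1.2]
    - [0,0,-1.2]
    - [0,0,-1.2]
    - [0,0,-1.2]
  rot:
    - [0,0,0]
    - [0,0,0]
    - [0,0,0]
    - [0,0,0]
    - [0,0,0]

```text
clock: 8.85
eef_pos: [633.3, -266.5, 196.0]
tcp_rot: [-3.141, 0.0, 1.17]
contact_force: [-0.6, 0.2, 0.1]
opening: 1.003
grasp_force: 0.0
```

Run:
```python
from h import *
f=wgrab('w5')
u=proj(f,[635.4,-264.7,47])[0];print(u);x,y=u.astype(int);x0,y0=x-70,y-60
cv2.imwrite('pics/w5.png',cv2.resize(f['color'][max(y0,0):y0+120,x0:x0+140,::-1],None,fx=4,fy=4));print(x0,y0)
plan(now(),(570.7,42,190,67.3))
```

```text
t 8.85 pos [ 633.3 -266.5  196. ] yaw 67.03 q [-0.4   0.48  1.52 -0.    1.14  0.  ] F [-0.6  0.2  0.1] op 1.003 gf 0.0
[318.84035501 182.06945258]
248 122
t 8.9 pos [ 633.  -266.4  195.2] yaw 67.03 q [-0.4   0.48  1.52  0.    1.14  0.  ] F [ 0.3  0.1 -0.4] op 1.002 gf 0.0
goal (570.7, 42, 190, 67.3) 2 calls
  dp [3.25, -2.22, 0.07] rot [-0.02, -0.0, -0.02]
  dp [3.25, -2.21, 0.07] rot [0.0, 0.0, -0.02]
```

View pics/w5.png

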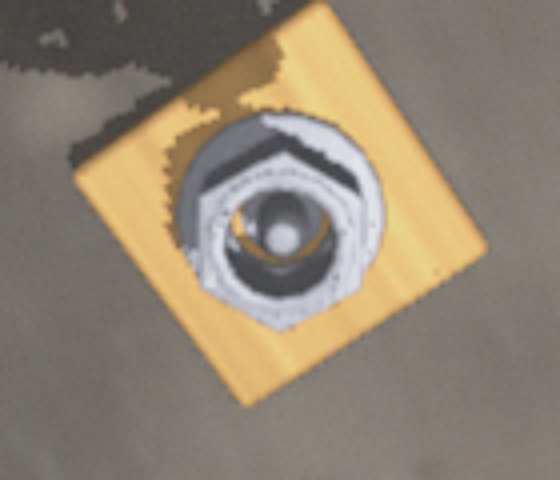

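Nut seated flat on the wood, with the pin visible in its bore at about crop (282,238). Next is the strap.

play_rows:
  dp:
    - [0.6,-0.4,0]
    - [1.3,-0.9,0.07]
    - [1.95,-1.33,0.07]
    - [2.6,-1.78,0.07]
    - [3.25,-2.22,0.07]
  rot:
    - [0,0,0]
    - [0,0,0]
    - [0,0,0]
    - [0,0,0]
    - [0,0,0]

```text
clock: 9.32
eef_pos: [601.2, -110.9, 191.7]
tcp_rot: [-3.139, 0.001, 1.17]
contact_force: [0.0, 0.3, -0.3]
opening: 1.002
grasp_force: 0.0
```

play_rows:
  dp:
    - [0.75,-0.5,0]
    - [1.5,-1,0.07]
    - [2.2,-1.5,0.07]
    - [2.9,-2,0.07]
    - [3.25,-2.21,0.07]
  rot:
    - [0,0,0]
    - [0,0,0]
    - [0,0,0]
    - [0,0,0]
    - [0,0,-0.04]

```text
clock: 9.73
eef_pos: [569.7, 45.0, 189.0]
tcp_rot: [-3.138, 0.001, 1.175]
contact_force: [0.9, -0.2, -0.4]
opening: 1.001
grasp_force: 0.0
```

play_rows:
  dp:
    - [0,0,0]
    - [0,0,0]
    - [0,0,0]
    - [0,0,0]
    - [0,0,0]
  rot:
    - [0,0,0]
    - [0,0,0]
    - [0,0,0]
    - [0,0,0]
    - [0,0,0]

```text
clock: 10.15
eef_pos: [572.0, 40.7, 190.2]
tcp_rot: [-3.141, 0.0, 1.173]
contact_force: [-0.1, -0.7, 0.3]
opening: 1.001
grasp_force: 0.0
```

Run:
```python
from h import *
f=wgrab('w6')
cv2.imwrite('pics/w6.png',f['color'][:,:,::-1])
print(proj(f,[[564.4,27.5,105],[570.7,42,82]]))
plan(now(),(570.7,42,110,67.3),(570.7,42,56,67.3))
```

```text
t 10.15 pos [572.   40.7 190.2] yaw 67.19 q [ 0.07  0.32  1.79 -0.    1.04  0.47] F [-0.1 -0.7  0.3] op 1.001 gf 0.0
[[314.73498123 227.69215752]
 [315.17138957 197.1204004 ]]
t 10.2 pos [572.   40.8 190.2] yaw 67.19 q [ 0.07  0.32  1.79 -0.    1.04  0.47] F [-0.6  0.8 -0.4] op 1.005 gf 0.0
goal (570.7, 42, 110, 67.3) 1 calls
  dp [0.01, -0.04, 2.01] rot [-0.0, 0.0, -0.02]
goal (570.7, 42, 56, 67.3) 1 calls
  dp [0.0, 0.0, 1.35] rot [0.0, 0.0, 0.0]
```

View pics/w6.png

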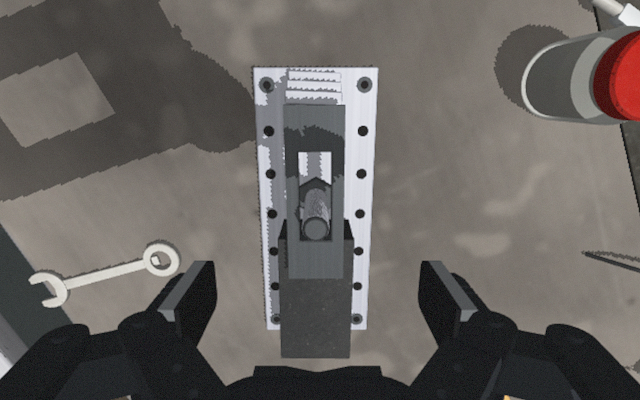

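play_rows:
  dp:
    - [0,-0.03,0.5]
    - [0.01,-0.04,1.1]
    - [0.01,-0.04,1.7]
    - [0.01,-0.04,2]
    - [0.01,-0.04,2]
  rot:
    - [0,0,0]
    - [0,0,0]
    - [0,0,0]
    - [0,0,0]
    - [0,0,0]

```text
clock: 10.62
eef_pos: [568.8, 42.2, 107.9]
tcp_rot: [-3.137, 0.002, 1.173]
contact_force: [-0.7, 1.3, -0.1]
opening: 1.001
grasp_force: 0.0
```

play_rows:
  dp:
    - [0,0,0.3]
    - [0,0,0.6]
    - [0,0,0.9]
    - [0,0,1.2]
    - [0,0,1.35]
  rot:
    - [0,0,0]
    - [0,0,0]
    - [0,0,0]
    - [0,0,0]
    - [0,0,0]

```text
clock: 11.03
eef_pos: [569.9, 42.8, 54.8]
tcp_rot: [-3.14, 0.001, 1.174]
contact_force: [-0.1, -0.4, 0.8]
opening: 1.002
grasp_force: 0.0
```

play_rows:
  dp:
    - [0,0,0]
    - [0,0,0]
    - [0,0,0]
    - [0,0,0]
  rot:
    - [0,0,0]
    - [0,0,0]
    - [0,0,0]
    - [0,0,0]

```text
clock: 11.37
eef_pos: [571.1, 42.9, 57.1]
tcp_rot: [3.141, -0.0, 1.174]
contact_force: [-0.3, -0.4, 0.1]
opening: 0.997
grasp_force: 0.0
```

play_rows:
  dp:
    - [0,0,0.08]
    - [0,0,0.08]
    - [0,0,0.08]
  rot:
    - [0,0,0]
    - [0,0,0]
    - [0,0,0]

```text
clock: 11.62
eef_pos: [570.6, 42.8, 53.3]
tcp_rot: [3.142, -0.0, 1.174]
contact_force: [-0.1, 0.8, 0.9]
opening: 1.001
grasp_force: 0.0
```

play_rows:
  dp:
    - [0,0,0]
    - [0,0,0]
    - [0,0,0]
    - [0,0,0]
    - [0,0,0]
  rot:
    - [0,0,0]
    - [0,0,0]
    - [0,0,0]
    - [0,0,0]
    - [0,0,0]
  fingers: 0
  grip_force: 90

```text
clock: 12.03
eef_pos: [571.0, 42.8, 53.7]
tcp_rot: [3.141, -0.0, 1.174]
contact_force: [-0.2, -0.9, 4.6]
opening: 0.501
grasp_force: 91.9
```

play_rows:
  dp:
    - [0,0,0]
    - [0,0,0]
    - [0,0,0]
  rot:
    - [0,0,0]
    - [0,0,0]
    - [0,0,0]

```text
clock: 12.28
eef_pos: [571.0, 42.8, 53.7]
tcp_rot: [3.141, -0.0, 1.174]
contact_force: [0.4, -0.5, 5.2]
opening: 0.497
grasp_force: 92.0
```

play_rows:
  dp:
    - [0,0,-0.15]
    - [0,0,-0.4]
    - [0,0,-0.7]
    - [0,0,-1.1]
    - [0,0,-1.5]
  rot:
    - [0,0,0]
    - [0,0,0]
    - [0,0,0]
    - [0,0,0]
    - [0,0,0]

```text
clock: 12.7
eef_pos: [570.2, 42.9, 114.4]
tcp_rot: [-3.141, 0.0, 1.174]
contact_force: [0.2, 0.4, -5.4]
opening: 0.5
grasp_force: 92.2
```

play_rows:
  dp:
    - [0,0,-0.4]
    - [0,0,-0.8]
    - [0,0,-1]
    - [0,0,-1]
    - [0,0,-1]
  rot:
    - [0,0,0]
    - [0,0,0]
    - [0,0,0]
    - [0,0,0]
    - [0,0,0]

```text
clock: 13.12
eef_pos: [570.6, 42.9, 153.6]
tcp_rot: [3.141, -0.0, 1.174]
contact_force: [-0.5, 0.4, -5.9]
opening: 0.497
grasp_force: 92.4
```

Run:
```python
from h import *
plan(now(),(356,268,172,144))
```

```text
t 13.12 pos [570.6  42.9 153.6] yaw 67.28 q [0.07 0.36 1.82 0.   0.96 0.47] F [-0.5  0.4 -5.9] op 0.497 gf 92.4
goal (356, 268, 172, 144) 3 calls
  dp [1.04, -2.37, -0.15] rot [0.01, -0.0, -4.26]
  dp [1.96, -1.69, -0.15] rot [-0.0, 0.0, -4.26]
  dp [2.5, -0.68, -0.15] rot [-0.0, 0.0, -4.26]
```

play_rows:
  dp:
    - [0.2,-0.45,-0.05]
    - [0.4,-0.95,-0.1]
    - [0.6,-1.42,-0.15]
    - [0.8,-1.9,-0.15]
    - [1.04,-2.37,-0.15]
  rot:
    - [0,0,-0.85]
    - [0,0,-1.7]
    - [0,0,-2.55]
    - [0,0,-3.4]
    - [0,0,-4.26]

```text
clock: 13.53
eef_pos: [497.6, 118.0, 158.2]
tcp_rot: [-3.139, 0.0, 1.624]
contact_force: [-0.0, 0.4, -4.1]
opening: 0.503
grasp_force: 92.6
```

play_rows:
  dp:
    - [0.4,-0.34,0]
    - [0.8,-0.68,-0.05]
    - [1.2,-1.01,-0.1]
    - [1.55,-1.35,-0.15]
    - [1.96,-1.69,-0.15]
  rot:
    - [0,0,-0.85]
    - [0,0,-1.7]
    - [0,0,-2.55]
    - [0,0,-3.4]
    - [0,0,-4.26]

```text
clock: 13.95
eef_pos: [426.5, 193.0, 164.5]
tcp_rot: [-3.14, -0.0, 2.071]
contact_force: [-0.1, -0.2, -4.2]
opening: 0.496
grasp_force: 92.7
```

play_rows:
  dp:
    - [0.5,-0.14,0]
    - [1,-0.27,-0.05]
    - [1.5,-0.4,-0.1]
    - [2,-0.54,-0.15]
    - [2.5,-0.68,-0.15]
  rot:
    - [0,0,-0.85]
    - [0,0,-1.7]
    - [0,0,-2.55]
    - [0,0,-3.4]
    - [0,0,-4.26]

```text
clock: 14.37
eef_pos: [355.1, 268.1, 170.6]
tcp_rot: [-3.14, -0.0, 2.517]
contact_force: [-0.4, 0.6, -4.3]
opening: 0.502
grasp_force: 92.6
```

play_rows:
  dp:
    - [0,0,0]
    - [0,0,0]
    - [0,0,0]
    - [0,0,0]
    - [0,0,0]
  rot:
    - [0,0,0]
    - [0,0,0]
    - [0,0,0]
    - [0,0,0]
    - [0,0,0]

```text
clock: 14.78
eef_pos: [356.7, 267.3, 171.0]
tcp_rot: [-3.141, -0.0, 2.511]
contact_force: [-0.4, 0.5, -5.4]
opening: 0.495
grasp_force: 92.7
```

Run:
```python
from h import *
f=wgrab('w7')
cv2.imwrite('pics/w7.png',f['color'][:,:,::-1])
```

```text
t 14.78 pos [356.7 267.3 171. ] yaw 143.86 q [ 0.64  0.15  2.06 -0.    0.93 -0.3 ] F [-0.4  0.5 -5.4] op 0.495 gf 92.7
```

View pics/w7.png

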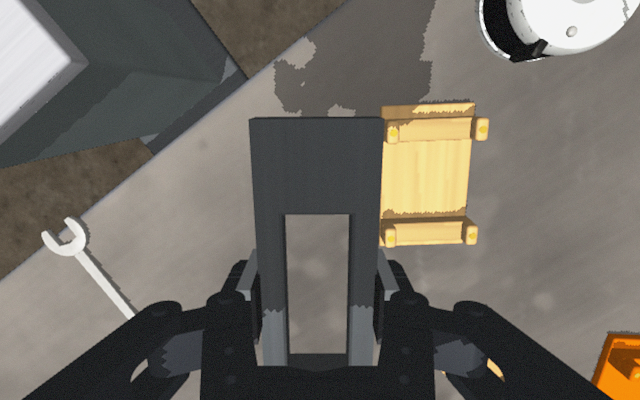

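Run:
```python
from h import *
f=load('w7')
cv2.imwrite('pics/c7.png',cv2.resize(f['color'][95:252,372:496,::-1],None,fx=3.8,fy=3.8,interpolation=cv2.INTER_CUBIC))
```

```text
(no output)
```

View pics/c7.png

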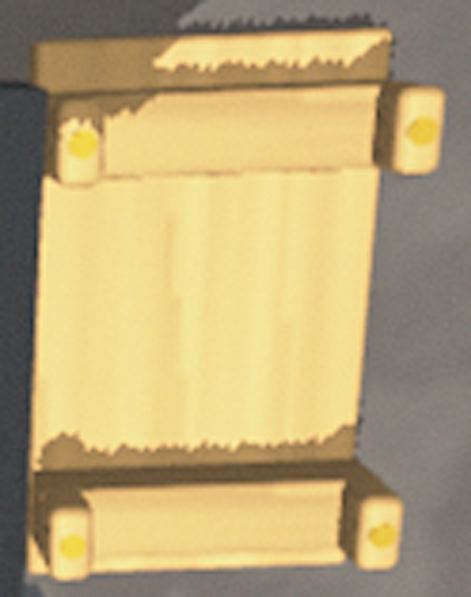

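Run:
```python
from h import *
f=load('w7')
c=np.array([(80,138),(420,130),(381,532),(70,541)])/3.8+[372,95]-.35
P=cast(f,c,38)[:,:2];print(P.mean(0),np.linalg.norm(np.roll(P,-1,0)-P,axis=1));
for a,b in((3,0),(2,1)): d=P[b]-P[a];print(np.degrees(np.arctan2(d[1],d[0])))
for a,b in((0,1),(3,2)): d=P[b]-P[a];print(np.degrees(np.arctan2(d[1],d[0])))
# strap in hand: far edge top corners, z of strap top
T=now();z=T[2,3]-53.7+82
g=cast(f,[(249,118),(382,118)],z);print('strap end',g, 'mid rel', (np.linalg.inv(T)@np.r_[g.mean(0),1])[:3])
```

```text
[409.82735302 347.18273952] [70.12193085 89.38165306 70.22441584 89.94872889]
146.0834503224917
146.15303357408888
55.23925108119359
55.70323916605226
t 14.83 pos [356.7 267.3 171.1] yaw 143.87 q [ 0.64  0.15  2.06 -0.    0.93 -0.3 ] F [-0.2 -1.  -4.8] op 0.496 gf 92.7
strap end [[289.29007114 288.84129145 199.40401941]
 [314.54900528 323.49321401 199.40401941]] mid rel [ 67.1809525   -0.9576356  -28.30097687]
```

Run:
```python
from h import *
plan(now(),(410,347,100,146))
```

```text
t 14.83 pos [356.7 267.3 171.1] yaw 143.87 q [ 0.64  0.15  2.06 -0.    0.93 -0.3 ] F [-0.2 -1.  -4.8] op 0.496 gf 92.7
goal (410, 347, 100, 146) 1 calls
  dp [0.1, 2.39, 1.78] rot [-0.0, 0.0, -0.36]
```

play_rows:
  dp:
    - [0.02,0.5,0.2]
    - [0.05,1.1,0.6]
    - [0.08,1.7,1.1]
    - [0.1,2.2,1.5]
    - [0.1,2.39,1.78]
  rot:
    - [0,0,-0.1]
    - [0,0,-0.2]
    - [0,0,-0.3]
    - [0,0,-0.36]
    - [0,0,-0.36]

```text
clock: 15.25
eef_pos: [411.3, 349.2, 98.7]
tcp_rot: [3.14, 0.0, 2.55]
contact_force: [-0.9, -0.4, -4.5]
opening: 0.496
grasp_force: 92.9
```

play_rows:
  dp:
    - [0,0,0]
    - [0,0,0]
    - [0,0,0]
    - [0,0,0]
    - [0,0,0]
  rot:
    - [0,0,0]
    - [0,0,0]
    - [0,0,0]
    - [0,0,0]
    - [0,0,0]

```text
clock: 15.67
eef_pos: [409.5, 347.2, 101.0]
tcp_rot: [3.14, 0.0, 2.55]
contact_force: [0.4, -0.0, -6.4]
opening: 0.499
grasp_force: 92.9
```

Run:
```python
from h import *
plan(now(),(410,347,30,146),(410,347,11.7,146))
```

```text
t 15.67 pos [409.5 347.2 101. ] yaw 146.08 q [ 0.7   0.38  1.93  0.    0.83 -0.28] F [ 0.4 -0.  -6.4] op 0.499 gf 92.9
goal (410, 347, 30, 146) 1 calls
  dp [-0.01, 0.0, 1.78] rot [0.01, 0.0, 0.01]
goal (410, 347, 11.7, 146) 1 calls
  dp [-0.0, -0.0, 0.46] rot [0.0, -0.0, 0.0]
```

play_rows:
  dp:
    - [0,0,0.4]
    - [0,0,0.9]
    - [0,0,1.3]
    - [0,0,1.6]
    - [0,0,1.78]
  rot:
    - [0,0,0]
    - [0,0,0]
    - [0,0,0]
    - [0,0,0]
    - [0,0,0]

```text
clock: 16.08
eef_pos: [409.0, 347.0, 28.1]
tcp_rot: [-3.141, -0.0, 2.55]
contact_force: [-0.1, -0.4, -5.1]
opening: 0.498
grasp_force: 92.9
```

play_rows:
  dp:
    - [0,0,0]
    - [0,0,0.12]
    - [0,0,0.24]
    - [0,0,0.36]
    - [0,0,0.43]
  rot:
    - [0,0,0]
    - [0,0,0]
    - [0,0,0]
    - [0,0,0]
    - [0,0,0]

```text
clock: 16.5
eef_pos: [409.5, 347.6, 11.6]
tcp_rot: [3.141, 0.0, 2.55]
contact_force: [-3.9, -2.2, 53.5]
opening: 0.495
grasp_force: 101.6
```

play_rows:
  dp:
    - [0,0,0]
    - [0,0,0]
    - [0,0,0]
  rot:
    - [0,0,0]
    - [0,0,0]
    - [0,0,0]

```text
clock: 16.75
eef_pos: [409.5, 347.6, 11.8]
tcp_rot: [3.141, 0.0, 2.55]
contact_force: [0.8, -0.5, -4.4]
opening: 0.498
grasp_force: 93.1
```

play_rows:
  dp:
    - [0,0,0.02]
    - [0,0,0.03]
    - [0,0,0.03]
  rot:
    - [0,0,0]
    - [0,0,0]
    - [0,0,0]

```text
clock: 17.0
eef_pos: [409.6, 347.6, 11.7]
tcp_rot: [3.141, 0.0, 2.55]
contact_force: [-4.3, -2.9, 13.6]
opening: 0.5
grasp_force: 95.2
```

play_rows:
  dp:
    - [0,0,0]
    - [0,0,0]
    - [0,0,0]
    - [0,0,0]
    - [0,0,0]
  rot:
    - [0,0,0]
    - [0,0,0]
    - [0,0,0]
    - [0,0,0]
    - [0,0,0]
  fingers: 0.75

```text
clock: 17.42
eef_pos: [409.5, 347.6, 10.5]
tcp_rot: [3.141, 0.0, 2.55]
contact_force: [0.2, 1.1, -0.5]
opening: 0.752
grasp_force: 0.0
```

play_rows:
  dp:
    - [0,0,-0.1]
    - [0,0,-0.4]
    - [0,0,-1]
    - [0,0,-1.8]
    - [0,0,-2.6]
  rot:
    - [0,0,0]
    - [0,0,0]
    - [0,0,0]
    - [0,0,0]
    - [0,0,0]

```text
clock: 17.83
eef_pos: [408.9, 347.1, 116.1]
tcp_rot: [-3.14, -0.0, 2.55]
contact_force: [1.1, -0.2, -0.0]
opening: 0.748
grasp_force: 0.0
```

play_rows:
  dp:
    - [0,0,-0.8]
    - [0,0,-1.6]
    - [0,0,-2.2]
    - [0,0,-2.2]
    - [0,0,-2.2]
  rot:
    - [0,0,0]
    - [0,0,0]
    - [0,0,0]
    - [0,0,0]
    - [0,0,0]
  fingers: 1

```text
clock: 18.25
eef_pos: [410.1, 348.1, 204.9]
tcp_rot: [3.138, 0.001, 2.55]
contact_force: [0.1, 0.0, -0.5]
opening: 1.003
grasp_force: 0.0
```

Run:
```python
from h import *
f=wgrab('w8')
cv2.imwrite('pics/w8.png',f['color'][:,:,::-1])
print(proj(f,[409.8,347.2,26]))
```

```text
t 18.25 pos [410.1 348.1 204.9] yaw 146.11 q [ 0.7   0.24  1.85  0.    1.04 -0.28] F [ 0.1  0.  -0.5] op 1.003 gf 0.0
[[315.66924288 177.79853122]]
```

View pics/w8.png

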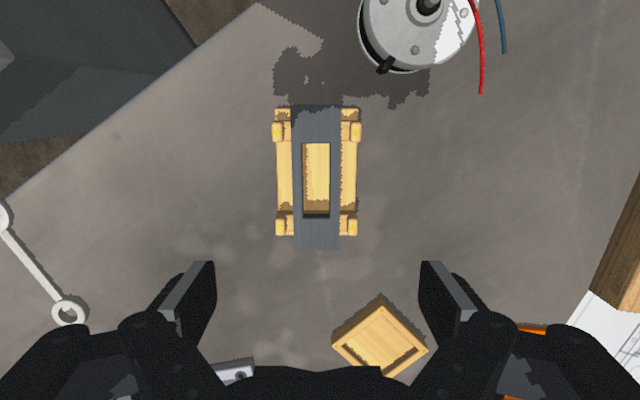

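Strap lies on both saddles between the ears, centred at about (316,177), where predicted. The block tray is visible at (382,338). Next is the heat sink.

Run:
```python
from h import *
plan(now(),(532.5,-49.5,200,67.3))
```

```text
t 18.3 pos [409.4 347.5 203.3] yaw 146.12 q [ 0.7   0.25  1.85  0.    1.04 -0.28] F [-0.5  0.2  0.4] op 0.999 gf 0.0
goal (532.5, -49.5, 200, 67.3) 3 calls
  dp [-2.7, -2.17, 0.03] rot [0.01, 0.0, 4.38]
  dp [-3.38, -0.76, 0.03] rot [-0.0, -0.0, 4.38]
  dp [-3.37, 0.82, 0.03] rot [0.0, -0.0, 4.38]
```

play_rows:
  dp:
    - [-0.54,-0.43,0]
    - [-1.08,-0.87,0]
    - [-1.62,-1.3,0]
    - [-2.16,-1.74,0]
    - [-2.7,-2.17,0.03]
  rot:
    - [0,0,0.88]
    - [0,0,1.75]
    - [0,0,2.63]
    - [0,0,3.5]
    - [0,0,4.38]

```text
clock: 18.72
eef_pos: [449.9, 213.6, 200.1]
tcp_rot: [-3.139, -0.0, 2.087]
contact_force: [1.0, 0.5, -1.2]
opening: 0.993
grasp_force: 0.0
```

play_rows:
  dp:
    - [-0.68,-0.15,0]
    - [-1.35,-0.3,0]
    - [-2.03,-0.46,0]
    - [-2.7,-0.61,0]
    - [-3.38,-0.76,0.03]
  rot:
    - [0,0,0.88]
    - [0,0,1.75]
    - [0,0,2.63]
    - [0,0,3.5]
    - [0,0,4.38]

```text
clock: 19.13
eef_pos: [490.8, 81.3, 198.9]
tcp_rot: [-3.139, 0.0, 1.628]
contact_force: [0.3, -0.1, -1.0]
opening: 0.999
grasp_force: 0.0
```

play_rows:
  dp:
    - [-0.68,0.16,0]
    - [-1.35,0.33,0]
    - [-2.03,0.49,0]
    - [-2.7,0.66,0]
    - [-3.37,0.82,0.03]
  rot:
    - [0,0,0.88]
    - [0,0,1.75]
    - [0,0,2.63]
    - [0,0,3.5]
    - [0,0,4.38]

```text
clock: 19.55
eef_pos: [531.9, -51.0, 197.6]
tcp_rot: [-3.139, 0.001, 1.17]
contact_force: [-0.2, -0.4, 0.9]
opening: 1.001
grasp_force: 0.0
```

play_rows:
  dp:
    - [0,0,0]
    - [0,0,0]
    - [0,0,0]
    - [0,0,0]
    - [0,0,0]
  rot:
    - [0,0,0]
    - [0,0,0]
    - [0,0,0]
    - [0,0,0]
    - [0,0,0]

```text
clock: 19.97
eef_pos: [532.1, -48.8, 198.6]
tcp_rot: [-3.141, 0.0, 1.176]
contact_force: [-0.4, 0.1, 0.1]
opening: 1.0
grasp_force: 0.0
```

Run:
```python
from h import *
f=wgrab('w9')
cv2.imwrite('pics/w9.png',f['color'][:,:,::-1])
```

```text
t 19.97 pos [532.1 -48.8 198.6] yaw 67.38 q [-0.09  0.25  1.86  0.    1.03  0.3 ] F [-0.4  0.1  0.1] op 1.0 gf 0.0
```

View pics/w9.png

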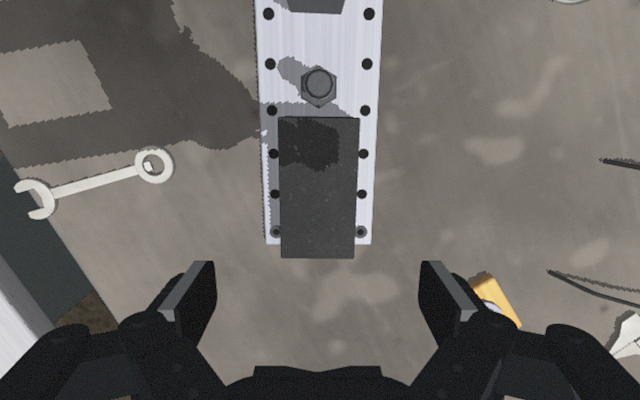

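Run:
```python
from h import *
f=load('w9')
P=cast(f,[(279,117),(359,118),(354.5,258),(281,258)],68)[:,:2];print(P.mean(0),np.linalg.norm(np.roll(P,-1,0)-P,axis=1))
d=P[0]-P[3];print(np.degrees(np.arctan2(d[1],d[0])));d=P[1]-P[2];print(np.degrees(np.arctan2(d[1],d[0])))
c=P.mean(0)
plan(now(),(*c,90,67.3),(*c,26,67.3))
```

```text
[532.22503118 -50.34332827] [ 61.64534618 118.58045666  63.93474315 119.37394394]
66.43782580926771
67.53964082131773
t 20.02 pos [532.3 -48.8 198.8] yaw 67.38 q [-0.09  0.25  1.86  0.    1.03  0.3 ] F [-0.9  0.2 -0.1] op 1.003 gf 0.0
goal (np.float64(532.2250311835514), np.float64(-50.34332826684735), 90, 67.3) 1 calls
  dp [-0.04, 0.01, 2.72] rot [-0.0, 0.0, 0.01]
goal (np.float64(532.2250311835514), np.float64(-50.34332826684735), 26, 67.3) 1 calls
  dp [-0.0, 0.0, 1.6] rot [-0.0, 0.0, 0.0]
```

play_rows:
  dp:
    - [-0.03,0.01,0.6]
    - [-0.04,0.01,1.4]
    - [-0.04,0.01,2.1]
    - [-0.04,0.01,2.6]
    - [-0.04,0.01,2.72]
  rot:
    - [0,0,0]
    - [0,0,0]
    - [0,0,0]
    - [0,0,0]
    - [0,0,0]

```text
clock: 20.43
eef_pos: [530.1, -50.5, 87.1]
tcp_rot: [-3.137, 0.001, 1.175]
contact_force: [-1.6, 0.5, 0.1]
opening: 1.0
grasp_force: 0.0
```

play_rows:
  dp:
    - [0,0,0.2]
    - [0,0,0.6]
    - [0,0,1]
    - [0,0,1.4]
    - [0,0,1.6]
  rot:
    - [0,0,0]
    - [0,0,0]
    - [0,0,0]
    - [0,0,0]
    - [0,0,0]

```text
clock: 20.85
eef_pos: [532.7, -51.1, 25.7]
tcp_rot: [3.141, -0.0, 1.175]
contact_force: [0.3, -0.3, 1.1]
opening: 1.002
grasp_force: 0.0
```

play_rows:
  dp:
    - [0,0,0]
    - [0,0,0]
    - [0,0,0]
    - [0,0,0]
  rot:
    - [0,0,0]
    - [0,0,0]
    - [0,0,0]
    - [0,0,0]

```text
clock: 21.18
eef_pos: [533.3, -51.4, 27.2]
tcp_rot: [3.14, -0.001, 1.174]
contact_force: [0.0, 0.3, 1.0]
opening: 1.002
grasp_force: 0.0
```

play_rows:
  dp:
    - [0,0,0]
    - [0,0,0]
    - [0,0,0]
    - [0,0,0]
    - [0,0,0]
  rot:
    - [0,0,0]
    - [0,0,0]
    - [0,0,0]
    - [0,0,0]
    - [0,0,0]
  fingers: 0
  grip_force: 90

```text
clock: 21.6
eef_pos: [532.5, -51.3, 27.1]
tcp_rot: [3.141, -0.0, 1.174]
contact_force: [-4.1, 0.9, 11.5]
opening: 0.737
grasp_force: 97.2
```

play_rows:
  dp:
    - [0,0,0]
    - [0,0,0]
    - [0,0,0]
  rot:
    - [0,0,0]
    - [0,0,0]
    - [0,0,0]

```text
clock: 21.85
eef_pos: [532.5, -51.3, 27.1]
tcp_rot: [3.141, -0.0, 1.174]
contact_force: [-3.4, 1.6, 11.5]
opening: 0.735
grasp_force: 97.2
```

play_rows:
  dp:
    - [0,0,-0.15]
    - [0,0,-0.5]
    - [0,0,-1]
    - [0,0,-1.6]
    - [0,0,-2.2]
  rot:
    - [0,0,0]
    - [0,0,0]
    - [0,0,0]
    - [0,0,0]
    - [0,0,0]

```text
clock: 22.27
eef_pos: [531.5, -51.3, 114.7]
tcp_rot: [-3.14, 0.001, 1.174]
contact_force: [0.7, 0.2, -4.2]
opening: 0.738
grasp_force: 99.6
```

play_rows:
  dp:
    - [0,0,-0.6]
    - [0,0,-1]
    - [0,0,-1]
    - [0,0,-1]
    - [0,0,-1]
  rot:
    - [0,0,0]
    - [0,0,0]
    - [0,0,0]
    - [0,0,0]
    - [0,0,0]

```text
clock: 22.68
eef_pos: [531.4, -51.3, 152.9]
tcp_rot: [-3.14, 0.001, 1.174]
contact_force: [-0.4, 0.1, -3.8]
opening: 0.736
grasp_force: 99.6
```

Run:
```python
from h import *
f=load('top');g=cv2.cvtColor(f['color'],cv2.COLOR_RGB2GRAY)
s=g[225:290,405:470];k=8;S=cv2.resize(s,None,fx=k,fy=k,interpolation=cv2.INTER_CUBIC)
for m,z,n in((S<70,10,'mat'),(S>150,16.5,'rim')):
    m=m.astype(np.uint8);N,l,st,ce=cv2.connectedComponentsWithStats(m);
    for i in range(1,N):
        if st[i,4]>2000:
            p=np.argwhere(l==i)[:,::-1]/k+[405,225]-.44
            W=cast(f,p,z)[:,:2].astype(np.float32);print(n,st[i,4],cv2.minAreaRect(W))
h=load('w3');print(cast(h,[(50,262),(195,220),(93,339)],16.5))
plan(now(),(420,-342,150,-6.4))
```

```text
mat 2491 ((430.62969970703125, -293.2384948730469), (6.193047523498535, 129.19032287597656), 83.4100112915039)
mat 57438 ((417.58941650390625, -342.991455078125), (82.31769561767578, 138.75418090820312), 83.4166259765625)
[[ 352.93091516 -289.43736332   16.5       ]
 [ 497.66678908 -305.24866475   16.5       ]
 [ 342.15261676 -377.3003187    16.5       ]]
t 22.68 pos [531.4 -51.3 152.9] yaw 67.27 q [-0.1   0.31  1.9  -0.    0.94  0.3 ] F [-0.4  0.1 -3.8] op 0.736 gf 99.6
goal (420, -342, 150, -6.4) 3 calls
  dp [-2.59, 0.08, 0.03] rot [-0.01, 0.01, 4.09]
  dp [-2.33, 1.15, 0.02] rot [-0.0, -0.0, 4.09]
  dp [-1.64, 2.01, 0.02] rot [0.0, -0.0, 4.09]
```

play_rows:
  dp:
    - [-0.4,0,0]
    - [-0.95,0,0]
    - [-1.5,0.03,0]
    - [-2.05,0.05,0]
    - [-2.59,0.08,0]
  rot:
    - [0,0,0.7]
    - [0,0,1.5]
    - [0,0,2.4]
    - [0,0,3.25]
    - [0,0,4.09]

```text
clock: 23.1
eef_pos: [493.7, -148.6, 152.2]
tcp_rot: [-3.139, 0.002, 0.742]
contact_force: [0.0, -0.0, -3.9]
opening: 0.736
grasp_force: 101.3
```

play_rows:
  dp:
    - [-0.47,0.23,0]
    - [-0.93,0.46,0]
    - [-1.4,0.69,0]
    - [-1.87,0.92,0]
    - [-2.33,1.15,0]
  rot:
    - [0,0,0.82]
    - [0,0,1.64]
    - [0,0,2.45]
    - [0,0,3.27]
    - [0,0,4.09]

```text
clock: 23.52
eef_pos: [456.5, -245.5, 152.2]
tcp_rot: [-3.139, 0.002, 0.313]
contact_force: [-0.5, -0.6, -4.9]
opening: 0.738
grasp_force: 101.4
```

play_rows:
  dp:
    - [-0.35,0.43,0]
    - [-0.7,0.86,0]
    - [-1.05,1.3,0]
    - [-1.4,1.7,0]
    - [-1.64,2.01,0]
  rot:
    - [0,0,0.85]
    - [0,0,1.7]
    - [0,0,2.55]
    - [0,0,3.4]
    - [0,0,4.1]

```text
clock: 23.93
eef_pos: [419.1, -342.7, 152.1]
tcp_rot: [-3.14, 0.003, -0.117]
contact_force: [0.3, 0.4, -4.5]
opening: 0.735
grasp_force: 101.5
```

play_rows:
  dp:
    - [0,0,0]
    - [0,0,0]
    - [0,0,0]
    - [0,0,0]
    - [0,0,0]
  rot:
    - [0,0,0]
    - [0,0,0]
    - [0,0,0]
    - [0,0,0]
    - [0,0,0]

```text
clock: 24.35
eef_pos: [421.0, -341.1, 153.7]
tcp_rot: [-3.141, 0.001, -0.11]
contact_force: [0.1, -0.5, -4.8]
opening: 0.738
grasp_force: 101.9
```

Run:
```python
from h import *
wgrab('w10')
plan(now(),(418.5,-342.5,60,-6.5),(418.5,-342.5,22,-6.5))
```

```text
t 24.35 pos [ 421.  -341.1  153.7] yaw -6.31 q [-0.68  0.32  1.88  0.    0.94  1.  ] F [ 0.1 -0.5 -4.8] op 0.738 gf 101.9
t 24.4 pos [ 421.1 -341.3  153.9] yaw -6.32 q [-0.68  0.32  1.88  0.    0.94  1.  ] F [ 0.2 -0.3 -3.7] op 0.738 gf 101.9
goal (418.5, -342.5, 60, -6.5) 1 calls
  dp [-0.06, 0.04, 2.35] rot [-0.0, 0.0, 0.03]
goal (418.5, -342.5, 22, -6.5) 1 calls
  dp [0.0, -0.0, 0.95] rot [-0.0, 0.0, 0.0]
```

play_rows:
  dp:
    - [-0.05,0.03,0.4]
    - [-0.06,0.04,1]
    - [-0.06,0.04,1.6]
    - [-0.06,0.04,2.1]
    - [-0.06,0.04,2.35]
  rot:
    - [0,0,0.03]
    - [0,0,0.03]
    - [0,0,0.03]
    - [0,0,0.03]
    - [0,0,0.03]

```text
clock: 24.82
eef_pos: [417.5, -342.1, 57.9]
tcp_rot: [-3.14, 0.002, -0.114]
contact_force: [-0.9, 0.2, -4.4]
opening: 0.735
grasp_force: 102.0
```

play_rows:
  dp:
    - [0,0,0.15]
    - [0,0,0.35]
    - [0,0,0.55]
    - [0,0,0.75]
    - [0,0,0.85]
  rot:
    - [0,0,0]
    - [0,0,0]
    - [0,0,0]
    - [0,0,0]
    - [0,0,0]

```text
clock: 25.23
eef_pos: [418.3, -343.3, 25.5]
tcp_rot: [3.142, -0.0, -0.115]
contact_force: [0.8, -0.1, -4.9]
opening: 0.739
grasp_force: 102.0
```

play_rows:
  dp:
    - [0,0,0]
    - [0,0,0]
    - [0,0,0]
    - [0,0,0]
  rot:
    - [0,0,0]
    - [0,0,0]
    - [0,0,0]
    - [0,0,0]

```text
clock: 25.57
eef_pos: [418.6, -343.6, 26.5]
tcp_rot: [3.141, -0.001, -0.115]
contact_force: [1.1, 0.3, -4.2]
opening: 0.731
grasp_force: 102.0
```

Then 5.4 mm more, slowly.

play_rows:
  dp:
    - [0,0,0.03]
    - [0,0,0.06]
    - [0,0,0.09]
    - [0,0,0.12]
    - [0,0,0.14]
  rot:
    - [0,0,0]
    - [0,0,0]
    - [0,0,0]
    - [0,0,0]
    - [0,0,0]

```text
clock: 25.98
eef_pos: [418.3, -343.4, 21.1]
tcp_rot: [-3.142, 0.0, -0.115]
contact_force: [-5.3, 3.5, 20.3]
opening: 0.739
grasp_force: 104.1
```

play_rows:
  dp:
    - [0,0,0]
    - [0,0,0]
    - [0,0,0]
  rot:
    - [0,0,0]
    - [0,0,0]
    - [0,0,0]

```text
clock: 26.23
eef_pos: [418.3, -343.3, 21.1]
tcp_rot: [3.142, 0.0, -0.115]
contact_force: [-2.1, 2.6, 6.6]
opening: 0.734
grasp_force: 103.4
```

play_rows:
  dp:
    - [0,0,0]
    - [0,0,0]
    - [0,0,0]
    - [0,0,0]
  rot:
    - [0,0,0]
    - [0,0,0]
    - [0,0,0]
    - [0,0,0]
  fingers: 1

```text
clock: 26.57
eef_pos: [418.5, -343.5, 20.5]
tcp_rot: [3.141, -0.0, -0.115]
contact_force: [-0.3, 0.8, 0.4]
opening: 1.001
grasp_force: 0.0
```

play_rows:
  dp:
    - [0,0,-0.1]
    - [0,0,-0.5]
    - [0,0,-1.2]
    - [0,0,-2]
    - [0,0,-2.9]
  rot:
    - [0,0,0]
    - [0,0,0]
    - [0,0,0]
    - [0,0,0]
    - [0,0,0]

```text
clock: 26.98
eef_pos: [417.5, -342.7, 137.0]
tcp_rot: [-3.14, 0.002, -0.115]
contact_force: [0.1, -0.6, -0.0]
opening: 0.997
grasp_force: 0.0
```

play_rows:
  dp:
    - [0,0,-0.7]
    - [0,0,-1.4]
    - [0,0,-1.5]
    - [0,0,-1.5]
    - [0,0,-1.5]
  rot:
    - [0,0,0]
    - [0,0,0]
    - [0,0,0]
    - [0,0,0]
    - [0,0,0]

```text
clock: 27.4
eef_pos: [418.1, -343.2, 196.3]
tcp_rot: [3.142, -0.0, -0.115]
contact_force: [-0.1, 0.6, 0.1]
opening: 1.001
grasp_force: 0.0
```

Run:
```python
from h import *
f=wgrab('w11')
u=proj(f,[418,-342.5,40])[0];print(u)
g=cv2.cvtColor(f['color'],cv2.COLOR_RGB2GRAY)
m=(g>150).astype(np.uint8);N,l,st,ce=cv2.connectedComponentsWithStats(m)
for i in range(1,N):
    if st[i,4]>150 and np.hypot(*(ce[i]-u))<60:
        p=np.argwhere(l==i)[:,::-1];W=cast(f,p,16.5)[:,:2].astype(np.float32);print(st[i],cv2.minAreaRect(W))
plan(now(),(585,76,195,67.3))
```

```text
t 27.4 pos [ 418.1 -343.2  196.3] yaw -6.59 q [-0.69  0.26  1.85  0.    1.03  1.  ] F [-0.1  0.6  0.1] op 1.001 gf 0.0
[316.08803816 182.97904296]
[ 263   97  104  153 1666] ((417.36322021484375, -341.1674499511719), (92.72198486328125, 148.1779327392578), 83.46248626708984)
t 27.45 pos [ 417.7 -342.9  195.5] yaw -6.59 q [-0.69  0.26  1.85  0.    1.03  1.  ] F [-0.   0.3 -0.8] op 1.002 gf 0.0
goal (585, 76, 195, 67.3) 3 calls
  dp [0.98, -3.63, 0.01] rot [-0.01, 0.01, -4.1]
  dp [2.41, -2.89, 0.0] rot [0.0, 0.0, -4.1]
  dp [3.39, -1.62, 0.0] rot [-0.0, 0.0, -4.1]
```

play_rows:
  dp:
    - [0.2,-0.72,0]
    - [0.4,-1.45,0]
    - [0.6,-2.18,0]
    - [0.8,-2.9,0]
    - [0.98,-3.63,0]
  rot:
    - [0,0,-0.82]
    - [0,0,-1.64]
    - [0,0,-2.46]
    - [0,0,-3.28]
    - [0,0,-4.1]

```text
clock: 27.87
eef_pos: [473.3, -202.0, 194.7]
tcp_rot: [-3.14, 0.002, 0.318]
contact_force: [0.8, 0.4, -0.2]
opening: 1.0
grasp_force: 0.0
```

play_rows:
  dp:
    - [0.48,-0.58,0]
    - [0.96,-1.16,0]
    - [1.45,-1.73,0]
    - [1.93,-2.3,0]
    - [2.41,-2.89,0]
  rot:
    - [0,0,-0.82]
    - [0,0,-1.64]
    - [0,0,-2.46]
    - [0,0,-3.28]
    - [0,0,-4.1]

```text
clock: 28.28
eef_pos: [529.2, -62.3, 194.7]
tcp_rot: [-3.139, 0.002, 0.748]
contact_force: [0.5, 0.2, 0.5]
opening: 1.005
grasp_force: 0.0
```

play_rows:
  dp:
    - [0.7,-0.33,0]
    - [1.4,-0.67,0]
    - [2.1,-1,0]
    - [2.8,-1.35,0]
    - [3.39,-1.62,0]
  rot:
    - [0,0,-0.82]
    - [0,0,-1.64]
    - [0,0,-2.46]
    - [0,0,-3.28]
    - [0,0,-4.1]

```text
clock: 28.7
eef_pos: [585.2, 77.6, 194.4]
tcp_rot: [-3.139, 0.001, 1.178]
contact_force: [1.0, -0.2, 0.5]
opening: 0.999
grasp_force: 0.0
```

play_rows:
  dp:
    - [0,0,0]
    - [0,0,0]
    - [0,0,0]
    - [0,0,0]
    - [0,0,0]
  rot:
    - [0,0,0]
    - [0,0,0]
    - [0,0,0]
    - [0,0,0]
    - [0,0,0]

```text
clock: 29.12
eef_pos: [585.2, 74.6, 196.0]
tcp_rot: [-3.141, 0.001, 1.171]
contact_force: [0.5, -0.5, -0.3]
opening: 0.999
grasp_force: 0.0
```

Run:
```python
from h import *
f=wgrab('w12')
u=proj(f,[594,98,60])[0].astype(int);print(u)
x0,y0=u[0]-65,max(u[1]-60,0);im=f['color'][y0:y0+120,x0:x0+130,::-1];print(x0,y0)
cv2.imwrite('pics/w12.png',cv2.resize(im,None,fx=5,fy=5,interpolation=cv2.INTER_CUBIC)[:600])
```

```text
t 29.12 pos [585.2  74.6 196. ] yaw 67.11 q [ 0.12  0.34  1.74 -0.    1.06  0.52] F [ 0.5 -0.5 -0.3] op 0.999 gf 0.0
[316 158]
251 98
```

View pics/w12.png

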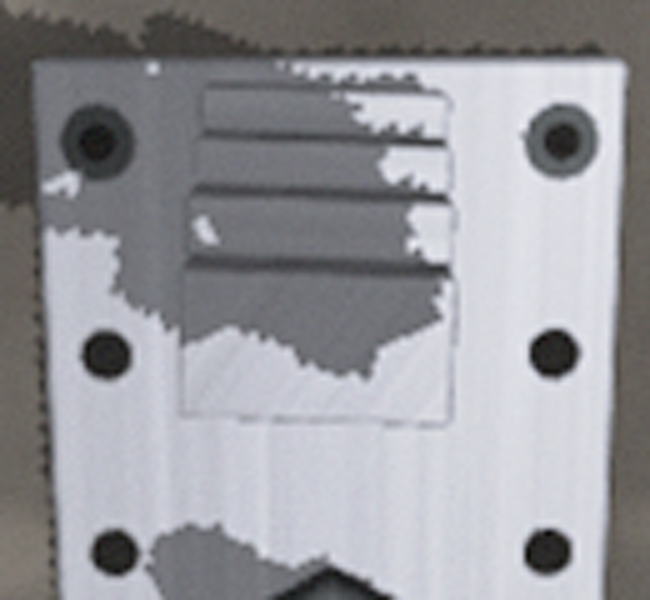

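Run:
```python
from h import *
f=load('w12');A=lambda p:np.array(p)/5.+[251,98]-.4
P=cast(f,A([(187,268),(452,275),(450,424),(181,412)]),68)[:,:2];print(P.mean(0),np.linalg.norm(np.roll(P,-1,0)-P,axis=1))
ang=lambda d:np.degrees(np.arctan2(d[1],d[0])).round(1)
print(ang(P[0]-P[3]),ang(P[1]-P[2]),ang(P[0]-P[1])-90,ang(P[3]-P[2])-90)
Q=cast(f,A([(205,84),(447,92)]),26)[:,:2];print(Q,ang(Q[0]-Q[1])-90)
R=cast(f,A([(200,186),(452,197)]),54)[:,:2];print(R,ang(R[0]-R[1])-90)
e=(P[2]+P[3])/2;print('back edge',e,'front',Q.mean(0),np.linalg.norm(Q.mean(0)-e))
```

```text
[590.44849937  94.10811216] [41.63210984 24.06424316 43.35112672 23.23511935]
63.4 67.5 65.69999999999999 64.5
[[586.84829582 137.32138868]
 [625.57200387 119.52745426]] 65.30000000000001
[[581.90572036 123.33248911]
 [619.07127725 105.75907861]] 64.69999999999999
back edge [585.54733365  83.35534846] front [606.21014985 128.42442147] 49.579968895927635
```

Block top face spans crop (187,268) to (450,424), with the stairs going up the image. That puts the block centre at (595.9,105.9) and its yaw at about 65.2°. I will grip it across its high part.

Run:
```python
from h import *
plan(now(),(590.9,95,100,65.2),(590.9,95,30,65.2))
```

```text
t 29.17 pos [585.3  74.7 196.3] yaw 67.12 q [ 0.12  0.34  1.74 -0.    1.06  0.52] F [-0.8  0.8 -0.2] op 0.999 gf 0.0
goal (590.9, 95, 100, 65.2) 1 calls
  dp [0.52, -0.07, 2.41] rot [-0.0, 0.0, 0.32]
goal (590.9, 95, 30, 65.2) 1 calls
  dp [0.0, 0.0, 1.75] rot [-0.0, 0.0, 0.0]
```

play_rows:
  dp:
    - [0.2,-0.03,0.5]
    - [0.4,-0.06,1.2]
    - [0.52,-0.07,1.9]
    - [0.52,-0.07,2.3]
    - [0.52,-0.07,2.41]
  rot:
    - [0,0,0.1]
    - [0,0,0.2]
    - [0,0,0.32]
    - [0,0,0.32]
    - [0,0,0.32]

```text
clock: 29.58
eef_pos: [589.2, 95.2, 97.2]
tcp_rot: [-3.138, 0.003, 1.139]
contact_force: [-1.3, 0.1, 0.2]
opening: 1.0
grasp_force: 0.0
```

play_rows:
  dp:
    - [0,0,0]
    - [0,0,0]
    - [0,0,0]
    - [0,0,0]
  rot:
    - [0,0,0]
    - [0,0,0]
    - [0,0,0]
    - [0,0,0]

```text
clock: 29.92
eef_pos: [592.2, 95.8, 101.6]
tcp_rot: [3.14, -0.001, 1.139]
contact_force: [0.4, -0.9, 0.5]
opening: 1.0
grasp_force: 0.0
```

play_rows:
  dp:
    - [0,0,0.3]
    - [0,0,0.8]
    - [0,0,1.2]
    - [0,0,1.6]
    - [0,0,1.75]
  rot:
    - [0,0,0]
    - [0,0,0]
    - [0,0,0]
    - [0,0,0]
    - [0,0,0]

```text
clock: 30.33
eef_pos: [590.0, 95.7, 27.9]
tcp_rot: [-3.14, 0.001, 1.14]
contact_force: [-0.2, -0.2, -0.3]
opening: 0.999
grasp_force: 0.0
```

play_rows:
  dp:
    - [0,0,0]
    - [0,0,0]
    - [0,0,0]
    - [0,0,0]
  rot:
    - [0,0,0]
    - [0,0,0]
    - [0,0,0]
    - [0,0,0]

```text
clock: 30.67
eef_pos: [592.0, 96.0, 31.1]
tcp_rot: [3.14, -0.001, 1.14]
contact_force: [0.3, -0.2, 0.2]
opening: 0.999
grasp_force: 0.0
```

play_rows:
  dp:
    - [-0.04,0,0]
    - [-0.04,0,0]
    - [-0.04,0,0]
    - [-0.04,0,0]
    - [-0.04,0,0]
  rot:
    - [0,0,0]
    - [0,0,0]
    - [0,0,0]
    - [0,0,0]
    - [0,0,0]
  fingers: 0
  grip_force: 100

```text
clock: 31.08
eef_pos: [590.8, 94.5, 30.7]
tcp_rot: [3.141, -0.0, 1.14]
contact_force: [-2.4, -0.5, 6.8]
opening: 0.501
grasp_force: 103.1
```

play_rows:
  dp:
    - [0,0,0]
    - [0,0,0]
    - [0,0,0]
    - [0,0,0]
  rot:
    - [0,0,0]
    - [0,0,0]
    - [0,0,0]
    - [0,0,0]

```text
clock: 31.42
eef_pos: [590.8, 94.5, 30.7]
tcp_rot: [3.141, -0.0, 1.14]
contact_force: [-1.3, -0.0, 5.7]
opening: 0.502
grasp_force: 103.1
```

play_rows:
  dp:
    - [0,0,-0.15]
    - [0,0,-0.5]
    - [0,0,-1.1]
    - [0,0,-1.8]
    - [0,0,-2.5]
  rot:
    - [0,0,0]
    - [0,0,0]
    - [0,0,0]
    - [0,0,0]
    - [0,0,0]

```text
clock: 31.83
eef_pos: [589.2, 94.2, 130.2]
tcp_rot: [-3.139, 0.002, 1.14]
contact_force: [0.3, -0.6, -6.0]
opening: 0.503
grasp_force: 102.5
```

play_rows:
  dp:
    - [0,0,-0.7]
    - [0,0,-1.1]
    - [0,0,-1.1]
    - [0,0,-1.1]
    - [0,0,-1.1]
  rot:
    - [0,0,0]
    - [0,0,0]
    - [0,0,0]
    - [0,0,0]
    - [0,0,0]

```text
clock: 32.25
eef_pos: [589.2, 94.2, 172.4]
tcp_rot: [-3.139, 0.002, 1.14]
contact_force: [0.5, -0.4, -5.8]
opening: 0.506
grasp_force: 102.8
```

Run:
```python
from h import *
plan(now(),(545,281,172,9.7))
```

```text
t 32.25 pos [589.2  94.2 172.4] yaw 65.29 q [ 0.16  0.37  1.75 -0.    1.02  0.59] F [ 0.5 -0.4 -5.8] op 0.506 gf 102.8
goal (545, 281, 172, 9.7) 2 calls
  dp [1.89, -1.48, 0.01] rot [-0.02, 0.02, 4.63]
  dp [0.98, -2.19, 0.0] rot [0.0, -0.0, 4.63]
```

play_rows:
  dp:
    - [0.38,-0.3,0]
    - [0.76,-0.6,0]
    - [1.13,-0.89,0]
    - [1.5,-1.18,0]
    - [1.89,-1.48,0]
  rot:
    - [0,0,0.93]
    - [0,0,1.85]
    - [0,0,2.78]
    - [0,0,3.7]
    - [0,0,4.63]

```text
clock: 32.67
eef_pos: [566.7, 188.1, 171.6]
tcp_rot: [-3.14, 0.004, 0.65]
contact_force: [-0.2, -0.4, -5.7]
opening: 0.5
grasp_force: 102.7
```

play_rows:
  dp:
    - [0.2,-0.44,0]
    - [0.4,-0.88,0]
    - [0.6,-1.32,0]
    - [0.8,-1.76,0]
    - [0.98,-2.19,0]
  rot:
    - [0,0,0.93]
    - [0,0,1.85]
    - [0,0,2.78]
    - [0,0,3.7]
    - [0,0,4.63]

```text
clock: 33.08
eef_pos: [544.5, 281.6, 171.5]
tcp_rot: [3.14, 0.004, 0.165]
contact_force: [-0.1, -0.2, -5.5]
opening: 0.501
grasp_force: 102.7
```

play_rows:
  dp:
    - [0,0,0]
    - [0,0,0]
    - [0,0,0]
    - [0,0,0]
    - [0,0,0]
  rot:
    - [0,0,0]
    - [0,0,0]
    - [0,0,0]
    - [0,0,0]
    - [0,0,0]

```text
clock: 33.5
eef_pos: [546.1, 280.4, 173.5]
tcp_rot: [3.141, 0.001, 0.17]
contact_force: [0.5, 0.2, -6.0]
opening: 0.498
grasp_force: 103.2
```

Run:
```python
from h import *
f=wgrab('w13')
print(proj(f,[[619,293.5,18]]))
hsv=cv2.cvtColor(f['color'],cv2.COLOR_RGB2HSV)
m=cv2.inRange(hsv,(12,70,90),(30,220,255));N,l,st,ce=cv2.connectedComponentsWithStats(m)
for i in range(1,N):
    if st[i,4]>300:
        p=np.argwhere(l==i)[:,::-1]
        h=cv2.convexHull(p.astype(np.int32));q=cv2.approxPolyDP(h,6,True)[:,0]
        print(st[i],cv2.minAreaRect(cast(f,p,18)[:,:2].astype(np.float32)),q.tolist(),cast(f,q,18)[:,:2].round(1).tolist())
```

```text
t 33.5 pos [546.1 280.4 173.5] yaw 9.73 q [ 0.47  0.39  1.71 -0.    1.04  1.87] F [ 0.5  0.2 -6. ] op 0.498 gf 103.2
[[316.15546948  95.54270439]]
[ 265   41   98  106 9966] ((618.5470581054688, 295.37237548828125), (82.81889343261719, 78.1471176147461), 9.779909133911133) [[362, 41], [359, 145], [270, 146], [266, 41]] [[665.8, 264.7], [585.2, 250.3], [571.3, 325.6], [652.9, 339.6]]
[ 174  228   86   83 2089] ((441.8995666503906, 362.2629699707031), (24.637908935546875, 110.0868911743164), 54.82605743408203) [[259, 241], [194, 308], [182, 310], [174, 300], [241, 228]] [[481.7, 324.2], [399.0, 379.1], [394.7, 390.8], [404.8, 399.2], [491.8, 342.1]]
```

Run:
```python
from h import *
plan(now(),(606.2,293.2,90,9.8))
```

```text
t 33.55 pos [546.2 280.5 173.7] yaw 9.72 q [ 0.47  0.39  1.71 -0.    1.04  1.87] F [ 0.9  0.3 -6.1] op 0.501 gf 103.2
goal (606.2, 293.2, 90, 9.8) 1 calls
  dp [1.53, -0.06, 2.09] rot [0.0, 0.0, -0.01]
```

play_rows:
  dp:
    - [0.4,-0.02,0.3]
    - [0.9,-0.04,0.8]
    - [1.3,-0.05,1.4]
    - [1.53,-0.06,1.9]
    - [1.53,-0.06,2.09]
  rot:
    - [0,0,0]
    - [0,0,0]
    - [0,0,0]
    - [0,0,0]
    - [0,0,0]

```text
clock: 33.97
eef_pos: [606.7, 293.0, 87.4]
tcp_rot: [3.141, 0.002, 0.169]
contact_force: [-0.7, -0.9, -6.4]
opening: 0.506
grasp_force: 103.1
```

play_rows:
  dp:
    - [0,0,0]
    - [0,0,0]
    - [0,0,0]
    - [0,0,0]
    - [0,0,0]
  rot:
    - [0,0,0]
    - [0,0,0]
    - [0,0,0]
    - [0,0,0]
    - [0,0,0]

```text
clock: 34.38
eef_pos: [606.4, 294.2, 92.0]
tcp_rot: [-3.141, -0.002, 0.17]
contact_force: [0.2, 0.4, -6.5]
opening: 0.502
grasp_force: 103.1
```

Run:
```python
from h import *
plan(now(),(606.2,293.2,31,9.8))
```

```text
t 34.38 pos [606.4 294.2  92. ] yaw 9.74 q [0.45 0.57 1.63 0.   0.94 1.85] F [ 0.2  0.4 -6.5] op 0.502 gf 103.1
goal (606.2, 293.2, 31, 9.8) 1 calls
  dp [-0.01, 0.03, 1.52] rot [-0.01, -0.02, -0.01]
```

play_rows:
  dp:
    - [0,0.03,0.3]
    - [0,0.03,0.7]
    - [0,0.03,1.1]
    - [0,0.03,1.35]
    - [0,0.03,1.48]
  rot:
    - [0,0,0]
    - [0,0,0]
    - [0,0,0]
    - [0,0,0]
    - [0,0,0]

```text
clock: 34.8
eef_pos: [605.1, 292.2, 29.3]
tcp_rot: [3.141, 0.002, 0.17]
contact_force: [-0.3, 0.1, -6.9]
opening: 0.497
grasp_force: 103.4
```

play_rows:
  dp:
    - [0,0,0]
    - [0,0,0]
    - [0,0,0]
    - [0,0,0]
    - [0,0,0]
  rot:
    - [0,0,0]
    - [0,0,0]
    - [0,0,0]
    - [0,0,0]
    - [0,0,0]

```text
clock: 35.22
eef_pos: [606.8, 293.0, 32.1]
tcp_rot: [-3.141, -0.001, 0.17]
contact_force: [0.2, 0.3, -5.7]
opening: 0.501
grasp_force: 103.4
```

Needs 5.4 mm more to the floor.

play_rows:
  dp:
    - [0,0,0.03]
    - [0,0,0.06]
    - [0,0,0.09]
    - [0,0,0.12]
    - [0,0,0.14]
  rot:
    - [0,0,0]
    - [0,0,0]
    - [0,0,0]
    - [0,0,0]
    - [0,0,0]

```text
clock: 35.63
eef_pos: [606.2, 292.8, 26.7]
tcp_rot: [3.142, 0.0, 0.17]
contact_force: [-6.0, -3.7, 14.1]
opening: 0.501
grasp_force: 105.3
```

play_rows:
  dp:
    - [0,0,0]
    - [0,0,0]
    - [0,0,0]
  rot:
    - [0,0,0]
    - [0,0,0]
    - [0,0,0]

```text
clock: 35.88
eef_pos: [606.2, 292.8, 26.7]
tcp_rot: [3.142, 0.0, 0.17]
contact_force: [-4.8, -1.2, 5.6]
opening: 0.505
grasp_force: 104.9
```

play_rows:
  dp:
    - [0,0,0]
    - [0,0,0]
    - [0,0,0]
    - [0,0,0]
  rot:
    - [0,0,0]
    - [0,0,0]
    - [0,0,0]
    - [0,0,0]
  fingers: 1

```text
clock: 36.22
eef_pos: [606.6, 292.9, 25.9]
tcp_rot: [-3.141, -0.001, 0.17]
contact_force: [0.1, 0.6, 0.3]
opening: 1.0
grasp_force: 0.0
```

play_rows:
  dp:
    - [0,0,-0.1]
    - [0,0,-0.5]
    - [0,0,-1.2]
    - [0,0,-2]
    - [0,0,-2.9]
  rot:
    - [0,0,0]
    - [0,0,0]
    - [0,0,0]
    - [0,0,0]
    - [0,0,0]

```text
clock: 36.63
eef_pos: [605.4, 292.4, 142.0]
tcp_rot: [3.141, 0.002, 0.17]
contact_force: [0.2, 0.7, -0.8]
opening: 1.003
grasp_force: 0.0
```

play_rows:
  dp:
    - [0,0,-0.7]
    - [0,0,-1.4]
    - [0,0,-1.5]
    - [0,0,-1.5]
    - [0,0,-1.5]
  rot:
    - [0,0,0]
    - [0,0,0]
    - [0,0,0]
    - [0,0,0]
    - [0,0,0]

```text
clock: 37.05
eef_pos: [606.0, 292.7, 201.4]
tcp_rot: [-3.142, 0.0, 0.17]
contact_force: [-0.1, 0.3, 0.2]
opening: 0.999
grasp_force: 0.0
```

play_rows:
  dp:
    - [0,0,0]
    - [0,0,0]
    - [0,0,0]
    - [0,0,0]
    - [0,0,0]
  rot:
    - [0,0,0]
    - [0,0,0]
    - [0,0,0]
    - [0,0,0]
    - [0,0,0]

```text
clock: 37.47
eef_pos: [606.0, 292.7, 201.0]
tcp_rot: [3.141, 0.001, 0.17]
contact_force: [0.4, 0.5, 0.2]
opening: 1.001
grasp_force: 0.0
```

Run:
```python
from h import *
from rig import optics
f=wgrab('w14')
hsv=cv2.cvtColor(f['color'],cv2.COLOR_RGB2HSV)
print('expected px',proj(f,[[618.5,295.3,18],[605.6,293,64]]))
wood=cv2.inRange(hsv,(12,70,60),(30,220,255))
x,y=proj(f,[618.5,295.3,18])[0].astype(int)
# inside tray: non-wood bluish/grey steel blob
sub=(cv2.inRange(hsv,(0,0,60),(180,50,255)))
mask=np.zeros_like(sub);q=proj(f,[[618.5+a*np.cos(.171)-b*np.sin(.171),295.3+a*np.sin(.171)+b*np.cos(.171),18] for a,b in((40,37),(40,-37),(-40,-37),(-40,37))]).astype(np.int32)
cv2.fillPoly(mask,[q],255);sub&=mask
N,l,st,ce=cv2.connectedComponentsWithStats(sub)
for i in range(1,N):
    if st[i,4]>80:
        p=np.argwhere(l==i)[:,::-1];print(st[i],cv2.minAreaRect(cast(f,p,50)[:,:2].astype(np.float32)))
t=optics.grab_frame('top');pickle.dump(t,open('top2.pkl','wb'))
t0=load('top');d=cv2.absdiff(t['color'],t0['color']).max(2)
for n,u in(('jar',(331,143)),('cradle',(240,252)),('post',(414,194)),('job',(435,256)),('btray',(258,194))):
    a,b=u;print(n,d[b-14:b+14,a-14:a+14].mean().round(1))
h=cv2.cvtColor(t['color'],cv2.COLOR_RGB2HSV);h0=cv2.cvtColor(t0['color'],cv2.COLOR_RGB2HSV)
for hh in(h0,h):
    m=cv2.inRange(hh[125:160,315:350],(0,150,80),(6,255,255))|cv2.inRange(hh[125:160,315:350],(172,150,80),(180,255,255));print('lid',np.argwhere(m).mean(0))
```

```text
t 37.47 pos [606.  292.7 201. ] yaw 9.73 q [0.45 0.45 1.55 0.   1.14 1.85] F [0.4 0.5 0.2] op 1.001 gf 0.0
expected px [[316.43159403 162.91923366]
 [316.42109617 188.50250104]]
[ 291  137   53   66 3329] ((617.990966796875, 294.71343994140625), (57.179298400878906, 46.0802116394043), 9.784313201904297)
jar 7.6
cradle 56.6
post 25.9
job 21.2
btray 70.9
lid [14.01382488 15.85714286]
lid [14.06392694 15.79908676]
```

```bash
python3 -c "
from rig import r
print(r.sign_off())"
```

```text
the job is handed in; nothing more can be done
None
```

The job is handed in, with no verdict shown: nut on its pin, strap in the wooden cradle, heat sink in the lined tray and stepped block upright in its tray, all within a few mm by my measurements (heat sink taken from the release position, not re-measured), and the jar unmoved at 37 s on the robot's clock.

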